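Part the hook-and-link puzzle and put it away

TASK

The take-apart puzzle leans on its wooden stand with the hook still caught in the brass link: lift the hook a little, feel for the height at which it turns, twist it out of the link and lay it in the tilted-out grey bin while the link stays in its stand. Then take the link off the stand and lay it flat inside the blue silicone tray, leaving the other games and things on the shelf where they are.

Things in the scene. Friction and masses are not known exactly. Their poses are not given: they have to be found in the camera images.
- link: Brass link: a flat closed rectangular loop, 50 (x) by 108 (y) by 16 mm thick (z), 0.4 kg. Bars 12 mm wide; slot 26 (x) by 84 mm (y). Origin at the slot's centre at mid thickness. On its stand it leans: its z (the way the hook comes out) points up and back towards the robot, 0.6 rad from vertical; y is level. It lies loose with about 1 mm of play.
- hook: Hook piece threaded through the link, 0.24 kg. Origin on its axis at the underside of its red foot bar (50 x by 16 y by 12 mm, resting on the link's long bars); z along its axis towards the grip; at rest x, y, z agree with the link's. Turned +65 degrees about its z from there (counter-clockwise seen from the grip), within 12 degrees, its steel arm lies along the slot and passes out.
- hook_grip (a point): Centre of the hook's flat red grip plate, on its axis 37 mm above the hook's origin. The plate is 52 mm tall (11 to 63 mm above the origin), 46 mm wide and 16 mm thick; its thin direction is 57.5 degrees from the hook's x towards its y.
- hook_steel (a point): 50 mm below the hook's origin: middle of its dark steel arm, give or take 7 mm, as the steel telescopes stiffly, its setting differs each time and is not reported. Steel, top down: key 18 (x) by 50 (y) mm filling the slot, which stops turning; 12 mm shank; arm 12 mm thick, 68 long, 25 degrees from hook x to y, tips turned up 6 mm. Key underside 4 to 18 mm below the foot, 39 mm above arm centre.
- link_top (a point): Slot centre at the link's upper face, 8 mm above its origin. Lifted unturned, the hook's arm tips catch under the link (after 15 to 29 mm of lift) and drag it along. Anywhere from just below the height where they catch to 11 mm below it, tips and key are both clear of the link and the hook turns freely.
- stand_seat (a point): Where the link's origin lies when seated in the dark wooden stand (base 170 x 150 mm), 100 mm above the table. The link's two ends rest on rails with lips 8 mm wide, at most level with its upper face; the middle 90 mm (its y) is open below and at both long sides, so it can be gripped there across its 50 mm width.
- bin: Grey plastic tilt-out bin, open topped, 128 (x) by 160 (y) by 120 mm (z) outside, walls and floor 4 mm. Origin at the middle of its front lower edge, which is the hinge line (16 mm above the table); x runs back along its floor, z up along its front wall. It stands tilted out 0.4 to 0.6 rad with its mouth towards the robot, on a stiff hinge, in a white case 196 mm wide with sides 102 mm high and a back 142 mm high.
- tray: Blue silicone tray, fixed, 150 (x) by 190 (y) by 20 mm high outside, walls 6 mm, floor about 6 mm thick. Origin at the centre of its underside.
- dice_tower: Bystander: black plastic dice tower, 80 mm wide, 156 mm tall. Leave alone.
- domino_box: Bystander: wooden box of domino tiles with its sliding lid partly drawn, 75 x 200 x 52 mm. Leave alone.
- marble_center (a point): Bystander: green glass marble, 40 mm across, sitting on a small cork ring (this point is its centre). Leave alone.
- skittle: Bystander: turned wooden skittle, 42 mm across, 90 mm tall. Leave alone.
- coasters: Bystander: stack of cork coasters, 90 x 90 x 20 mm. Leave alone.
Things that resemble listed ones, but are neither listed nor needed, are in the scene too. Several things have the shape of the tray; the one meant has the colours described above. There is more than one size of the link; the one meant has the size given above.

How it is judged:
On the way, in this order (a step that is already met when the one before it is completed fails the run):
1. the hook is out of the link, and the link is still in its stand (z of hook in the frame of link above 0.074 m and distance between link and stand_seat below 0.015 m), for 0.1 s.
2. the hook lies let go in the grey bin, and the link is still in its stand (x of hook in the frame of bin between 0.004 and 0.124 m and y of hook in the frame of bin between -0.076 and 0.076 m and z of hook in the frame of bin between 0.004 and 0.118 m and distance between link and stand_seat below 0.015 m and linear speed of hook below 0.03 m/s and contact force between the fingers and hook below 0.1 N), for 0.2 s.
At the end, for the whole second after the job is handed in: The hook's origin is inside the grey bin, the link's origin is inside the blue tray (within 60 mm in x and 80 mm in y of its centre, less than 30 mm above its underside) with the link flat within 0.15 rad, both at rest (x of hook in the frame of bin between 0.004 and 0.124 m and y of hook in the frame of bin between -0.076 and 0.076 m and z of hook in the frame of bin between 0.004 and 0.118 m and x of link in the frame of tray between -0.06 and 0.06 m and y of link in the frame of tray between -0.08 and 0.08 m and z of link in the frame of tray between 0.004 and 0.03 m and (angle between link's own z axis and vertical below 0.15 rad or angle between link's own z axis and vertical above 2.99 rad) and linear speed of each of hook, link below 0.03 m/s); the robot touches nothing.
It fails at once if one of the games and things standing about is moved by more than 30 mm (distance of any of dice_tower, domino_box, marble_center, skittle, coasters from where it was at the start of the episode above 0.03 m).
It also fails if it takes over 72 s, if anything falls off the work surface, if the arm or the gripper's body presses on something with over 40 N, if the wrist force passes 120 N, or if a joint passes its speed limit or range.

ROBOT

A 6-joint arm with a two-finger parallel gripper is mounted at the origin on the work surface. World frame = base frame: x ahead of the robot, y to its left, z up, the work surface at z = 0. Lengths are in m, angles in rad, forces in N, time in s.
With the tool pointing down it reaches from about 0.425 to 0.95 m from the base axis. Payload 3.5 kg.
Tool frame: the origin (TCP) lies at the centre of the arm's flange, where the gripper is bolted on; the fingertips stand 173 mm ahead of it and the grasp point (between the pads) lies 155 mm ahead of it (ctrl.tcp_to_grasp is the distance from the TCP to the grasp point, in m); z points along the fingers, x is the direction in which the jaws open and shut, and the axes are right-handed (so a half turn about z gives the same grasp; the last joint's range is limited). The gripper opens to 85 mm and grips with 20 to 120 N. Pads are 22 mm wide; open, the fingers measure 114 mm over their backs; the gripper's body (76 mm by 85 mm) begins 54 mm behind the grasp point. The pads swing forward as they close: fully open they stand 13 mm farther back than shut.
Start: joints at [1.108, 0.286, 1.577, -0, 1.279, -0.15], TCP at [0.208, 0.642, 0.405] pointing down, gripper open.
Joint ranges: [-2.77, 2.77], [-0.9, 2.22], [0.21, 2.48], [-1.53, 4.67], [0.24, 2.81], [-2.84, 2.84]. Speed limits (rad/s): [2.79, 2.79, 3.14, 3.14, 3.14, 3.14].

INTERFACE

Orientations are given as a unit quaternion [x, y, z, w].
In Python, from plant import readout, imaging, ctrl, spotter gives the robot as it stands.
- The arm moves only by the tool apply_moves, never from a script. Its argument "steps" is a list of rows, each an object of numbers: "tx", "ty", "tz": the shift along the tool's x, y, z in mm; "wx", "wy", "wz": the turn, a rotation vector about the tool's x, y, z in rad. In form: [{"tx": .., "ty": .., "tz": .., "wx": .., "wy": .., "wz": ..}, ...]. A call has 1 to 12 rows; each row is the pose to reach, as a shift and turn from the pose commanded when the call began, along the tool's axes at that moment; what a row does not reach only later rows make up. A row lasts 1/10 s, in which the tool goes at most 50 mm and 8.59 degrees, less where a joint would pass 70% of its speed; a pose out of reach is approached as far as the arm can. A call with a gripper value outside its range is refused whole. "hand" is the opening, from 0 (shut) to 1 (fully open), set as the call begins (left out, the last holds). The fingers move at their own pace and stop on an object; "force" is the grip in N (left out, the last holds). Time passes only in rows, so rows that repeat a pose let the fingers close. It gives the time, the measured TCP pose, the force and the opening at its end, in the units of the state.
- readout.get_state(): the state, without advancing time (a new reading comes with each control period).
- imaging.read_camera(name): name is "scene" or "top" or "wrist"; returns a dict with "img" (400x640x3 uint8, red, green, blue), "vfov" (degrees; the focal length in pixels is half the picture's height over the tangent of half this angle, whatever the lens; pixels are square), "cx", "cy" (the principal point, pixels), "R" (3x3) and "t" (3): a world point X has camera coordinates R X + t; the wrist camera has in their place "tool_from_camera" (4x4, takes a point from camera to tool coordinates, whose origin is the TCP and whose axes are the tool frame's). Camera axes: x right, y down, z forward; pixel columns grow to the right and rows downward; lengths in m; the calibration is good to about 2 mm. The wrist camera is an equidistant fisheye: a pixel r from the principal point sees the ray r / f radians off the axis. A picture is of the moment at which its call begins: read the wrist's pose just before it. There is no depth.
- ctrl.sign_off(): hands the job in, once; it reports no verdict.
Trained networks look in the newest picture that a camera, given by its name, has taken for a name from the list of things; names that differ only in an ending like _2 or _b are one class to them, and where a whole thing is asked for, a point or a joint stands for the part that bears it (a point fixed in the world has none). Each returns a list of dicts, best first, with "confidence" (0 to 1); they miss things now and then, are a little off and sometimes report something else, mostly with a low value. They report only what shows in the picture. A call takes as long as a camera call. They do not tell look-alikes from the thing itself.
- spotter.trace(camera, label): "region" (400x640 bool, what is visible of it) and "uv" ([column, row] in pixels, amid what is visible of it).
The state is a dict: "time": time; "qpos": joint angles; "dq": joint speeds; "joint_efforts": joint torques, N m; "eef_pos": TCP position; "tcp_rot": TCP orientation; "contact_force": force on the tool from outside, world axes, zero at the start; "wrist_torque": the same for the moment, N m; "opening": opening from 0.0 (shut) to 1.0 (fully open).
Only numpy, scipy, OpenCV 4.12 (cv2) and the standard library are available. Lean on these libraries where they do the work, as an engineer would, in place of code of your own. Each camera call takes 0.05 s, during which the arm holds its last target.

## Working session

There is one attempt and no reset: what is moved stays moved. The work goes in short steps, Python scripts to look and compute and a tool call to move; the robot and the scene stay as the last step left them, time stands still between calls to the robot, and variables do not carry over. Pictures are saved under pics/ and viewed, and the job is handed in when it is done.

Besides the shell and the picture viewer there is one more tool, called after "Request:" as a command line: name --argument value ..., lists and objects as JSON in quotes. apply_moves: Moves the arm, as the interface text tells. Its arguments: {"type":"object","properties":{"steps":{"type":"array","items":{"type":"object","properties":{"tx":{"type":"number"},"ty":{"type":"number"},"tz":{"type":"number"},"wx":{"type":"number"},"wy":{"type":"number"},"wz":{"type":"number"}}}},"hand":{"type":"number"},"force":{"type":"number"}},"required":["steps"]}

```bash
mkdir -p pics; ls; cat > h.py <<'E'
import numpy as np, cv2
from scipy.spatial.transform import Rotation as Ro
from scipy.optimize import least_squares
from plant import readout, imaging, ctrl, spotter
def save(img,name,s=1.25):
    cv2.imwrite('pics/'+name+'.png',cv2.cvtColor(cv2.resize(img,None,fx=s,fy=s,interpolation=cv2.INTER_CUBIC),cv2.COLOR_RGB2BGR))
def crop(img,u0,v0,u1,v1,name,s=4):
    save(img[v0:v1,u0:u1],name,s)
def foc(c): return 200/np.tan(np.radians(c['vfov'])/2)
def proj(c,X):
    X=np.atleast_2d(X); P=X@np.array(c['R']).T+np.array(c['t']); f=foc(c)
    return np.c_[c['cx']+f*P[:,0]/P[:,2], c['cy']+f*P[:,1]/P[:,2]]
def ray(c,uv):
    R=np.array(c['R']);t=np.array(c['t']);f=foc(c)
    d=np.array([(uv[0]-c['cx'])/f,(uv[1]-c['cy'])/f,1.]); return -R.T@t, R.T@d/np.linalg.norm(d)
def onz(c,uv,z):
    o,d=ray(c,uv); return o+d*(z-o[2])/d[2]
def tri(rays):
    A=np.zeros((3,3));b=np.zeros(3)
    for o,d in rays:
        M=np.eye(3)-np.outer(d,d);A+=M;b+=M@o
    return np.linalg.solve(A,b)
E
python3 - <<'E'
from h import *
s=readout.get_state();print(s)
for n in ['scene','top','wrist']:
    c=imaging.read_camera(n);save(c['img'],n+'0');print(n,{k:v for k,v in c.items() if k!='img'})
E
```

```text
pics
{'time': 0.0, 'qpos': array([ 1.10799771e+00,  2.87176196e-01,  1.57819637e+00,  1.87238012e-05,
        1.27859130e+00, -1.49993818e-01]), 'dq': array([ 0.00093918,  0.00169639,  0.00064618,  0.00076362, -0.00098797,
        0.00074321]), 'joint_efforts': array([-1.76023175e-03, -4.05995536e+01, -2.92618847e+01, -2.22688845e-04,
        5.92358658e-03, -7.13480048e-06]), 'eef_pos': array([0.20756752, 0.6420238 , 0.40332918]), 'tcp_rot': array([ 8.08619765e-01,  5.88330409e-01, -1.05630542e-03,  5.38486393e-04]), 'contact_force': array([ 0.8882905 , -0.00696892, -0.16562771]), 'wrist_torque': array([ 0.02310404, -0.08492636, -0.03075149]), 'opening': 1.0006566528185217}
scene {'vfov': 53.98270373271927, 'cx': 320.4005122743033, 'cy': 202.36710691422718, 'R': array([[-0.67344682,  0.73923437,  0.00138621],
       [ 0.6082109 ,  0.55514757, -0.56735411],
       [-0.4201772 , -0.38123971, -0.82347277]]), 't': array([ 0.35041346, -0.30765028,  1.31007146])}
top {'vfov': 53.89323364398422, 'cx': 317.4036561057412, 'cy': 196.5823552196641, 'R': array([[-0.00801019, -0.99976442,  0.02017256],
       [-0.98808175,  0.00481221, -0.15385479],
       [ 0.15372148, -0.02116454, -0.98788753]]), 't': array([0.01840527, 0.53139657, 1.29156889])}
wrist {'vfov': 65.70646984690485, 'cx': 322.04294736692447, 'cy': 199.19261512299855, 'tool_from_camera': array([[ 9.99999641e-01, -3.40888104e-04,  7.75522248e-04,
         9.06722448e-04],
       [ 9.72886106e-05,  9.55619853e-01,  2.94602592e-01,
        -7.35253352e-02],
       [-8.41530976e-04, -2.94602411e-01,  9.55619543e-01,
         3.09855913e-02],
       [ 0.00000000e+00,  0.00000000e+00,  0.00000000e+00,
         1.00000000e+00]])}
```

View pics/scene0.png

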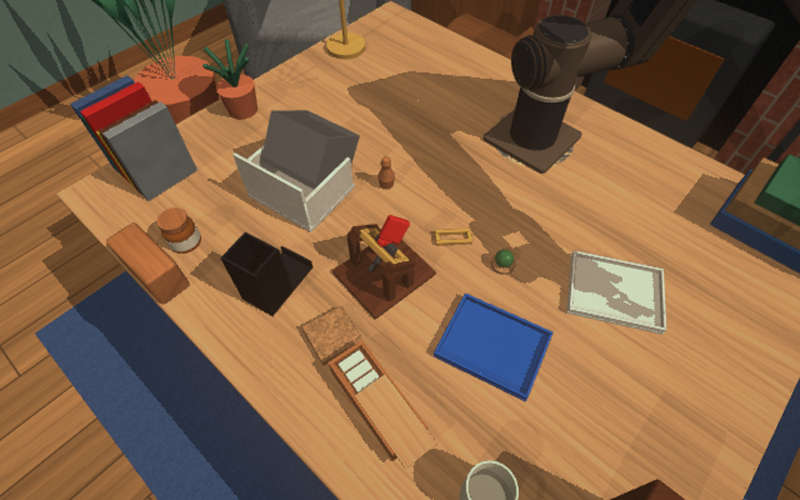

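View pics/top0.png

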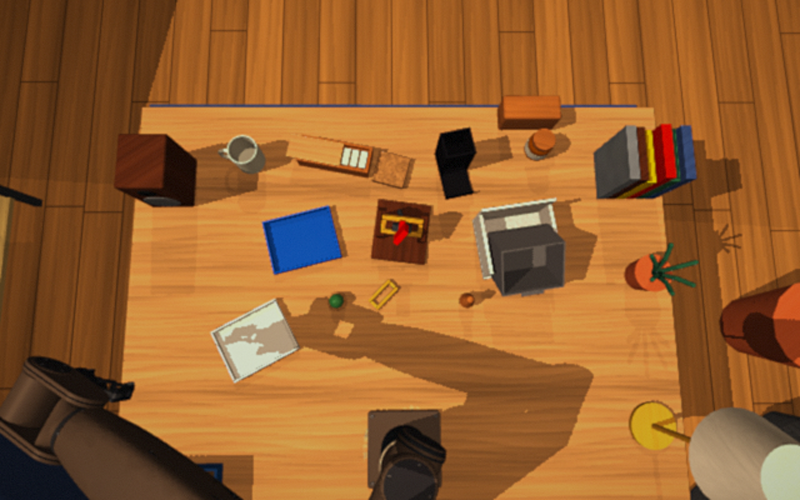

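View pics/wrist0.png

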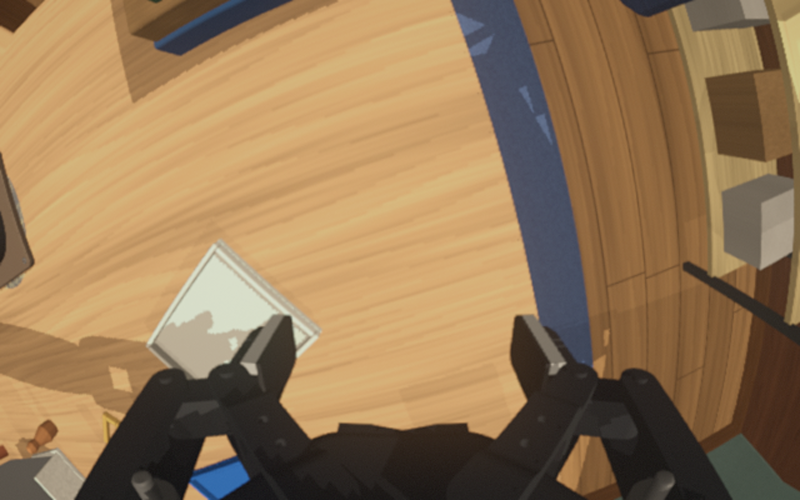

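The scene shows the hook (red grip) in the brass link on the dark stand at about (395,235) of the enlarged top view. The grey bin is at (525,255) and the blue tray at (303,240). Two look-alikes are also there: a white tray at (255,340) and a small brass loop on the table at (385,293).

```bash
python3 - <<'E'
from h import *
import pickle
C={n:imaging.read_camera(n) for n in ['scene','top']}
pickle.dump(C,open('C0.pkl','wb'))
D={}
for l in ['link','hook','stand_seat','hook_grip','hook_steel','link_top','bin','tray','dice_tower','domino_box','marble_center','skittle','coasters']:
    for n in C:
        r=spotter.trace(n,l); D[n,l]=r
        print(l,n,[(round(q['confidence'],2),np.round(q['uv'],1).tolist(),int(q['region'].sum())) for q in r], [np.round(onz(C[n],q['uv'],0.05),3).tolist() for q in r[:2]])
pickle.dump(D,open('D0.pkl','wb'))
crop(C['top']['img'],280,150,360,220,'top_link',8)
crop(C['scene']['img'],255,155,365,260,'scene_link',6)
crop(C['top']['img'],370,150,470,245,'top_bin',6)
crop(C['scene']['img'],180,80,300,190,'scene_bin',6)
E
```

```text
link scene [(0.91, [298.2, 202.8], 326), (0.67, [364.2, 189.5], 258)] [[0.578, -0.026, 0.05], [0.427, 0.075, 0.05]]
link top [(0.63, [300.1, 236.0], 57)] [[0.398, 0.073, 0.05]]
hook scene [(0.66, [311.1, 189.8], 624)] [[0.524, -0.03, 0.05]]
hook top [(0.74, [322.3, 181.8], 229)] [[0.581, -0.002, 0.05]]
stand_seat scene [(0.7, [299.8, 216.3], 2803)] [[0.606, 0.006, 0.05]]
stand_seat top [(0.67, [319.9, 193.3], 1396)] [[0.541, 0.007, 0.05]]
hook_grip scene [(0.86, [309.5, 185.4], 563)] [[0.516, -0.044, 0.05]]
hook_grip top [(0.51, [319.4, 180.5], 210)] [[0.585, 0.008, 0.05]]
hook_steel scene [(0.72, [308.9, 189.4], 555)] [[0.527, -0.036, 0.05]]
hook_steel top [(0.68, [319.3, 182.7], 205)] [[0.578, 0.008, 0.05]]
link_top scene [(0.89, [306.6, 199.7], 327), (0.54, [360.8, 186.6], 297), (0.39, [402.2, 207.6], 166), (0.33, [304.3, 324.8], 3814)] [[0.556, -0.017, 0.05], [0.426, 0.062, 0.05]]
link_top top [(0.66, [324.1, 174.3], 283), (0.57, [307.1, 233.4], 221)] [[0.607, -0.008, 0.05], [0.407, 0.05, 0.05]]
bin scene [(0.89, [242.6, 114.2], 3276)] [[0.455, -0.389, 0.05]]
bin top [(0.62, [419
[... 352 characters left out ...]
0.38, [310.4, 139.2], 246)] [[0.766, -0.155, 0.05], [0.411, 0.193, 0.05]]
dice_tower top [(0.86, [363.2, 128.6], 1444)] [[0.768, -0.145, 0.05]]
domino_box scene [(0.66, [307.2, 324.2], 3896)] [[0.795, 0.211, 0.05]]
domino_box top [(0.7, [265.3, 124.4], 1626)] [[0.783, 0.193, 0.05]]
marble_center scene [(0.75, [402.3, 210.4], 154)] [[0.413, 0.191, 0.05]]
marble_center top [(0.35, [326.2, 177.2], 350)] [[0.596, -0.015, 0.05]]
skittle scene [(0.64, [310.9, 139.9], 272)] [[0.391, -0.156, 0.05]]
skittle top [] []
coasters scene [(0.81, [265.0, 269.9], 1208)] [[0.769, 0.05, 0.05]]
coasters top [(0.76, [314.7, 134.9], 595), (0.35, [365.1, 129.4], 1399)] [[0.745, 0.023, 0.05], [0.765, -0.152, 0.05]]
```

View pics/top_link.png

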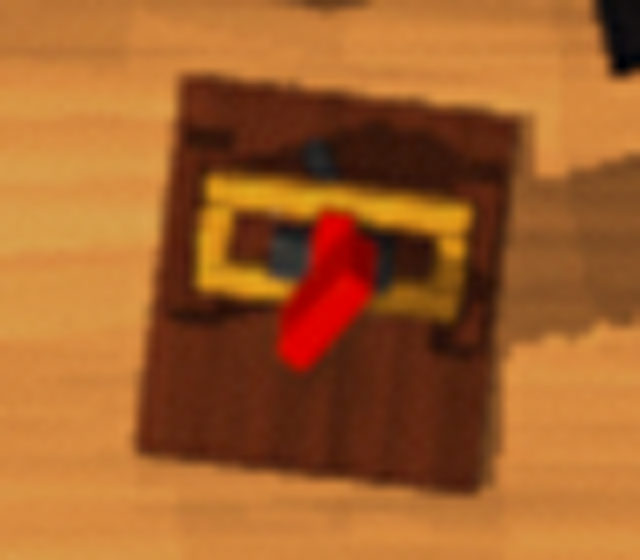

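View pics/scene_link.png

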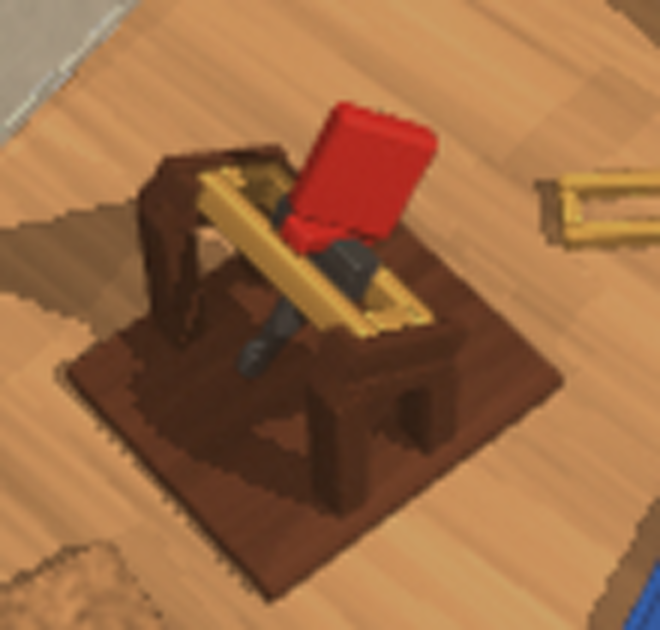

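View pics/top_bin.png

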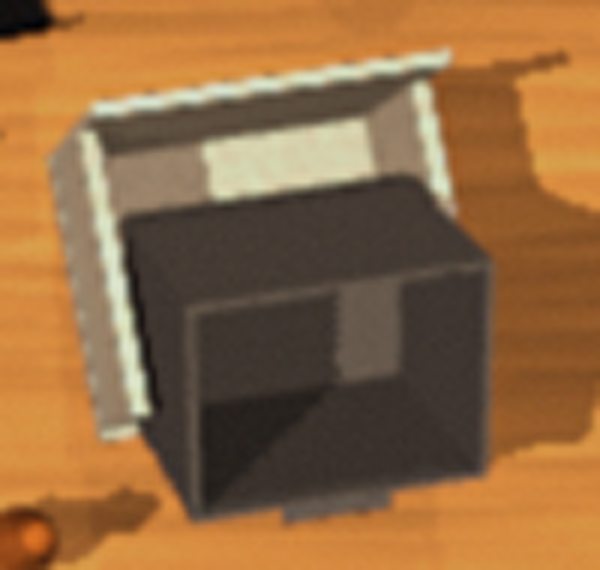

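View pics/scene_bin.png

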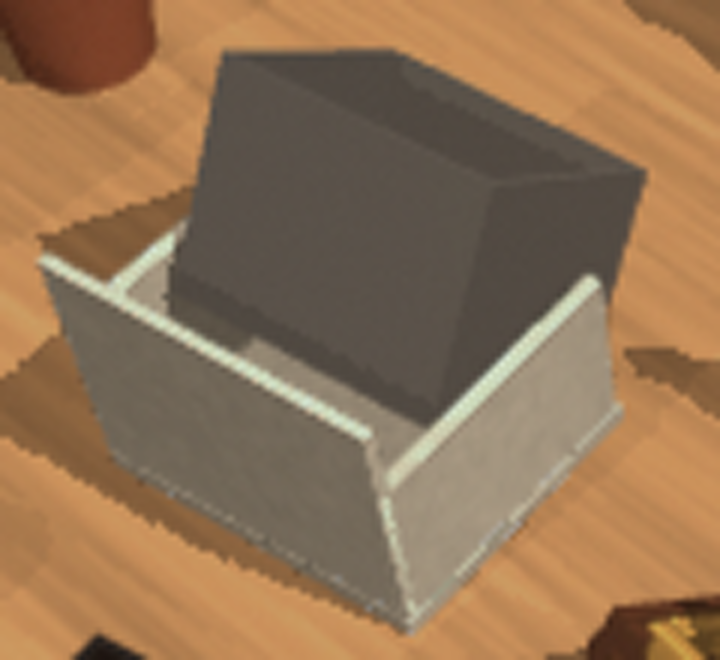

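```bash
cat > fit.py <<'E'
from h import *
import pickle
C=pickle.load(open('C0.pkl','rb'))
for n in C: print(n,'cam pos',-np.array(C[n]['R']).T@C[n]['t'])
def linkR(yaw,tilt=0.6):
    return Ro.from_euler('z',yaw).as_matrix()@np.array([[np.cos(tilt),0,-np.sin(tilt)],[0,1,0],[np.sin(tilt),0,np.cos(tilt)]])
def box(sx,sy,z0,z1): return np.array([[a*sx/2,b*sy/2,z] for z in (z0,z1) for a in(-1,1) for b in (-1,1)])
E=[(0,1),(2,3),(0,2),(1,3),(4,5),(6,7),(4,6),(5,7),(0,4),(1,5),(2,6),(3,7)]
def draw(img,c,P,off,s,col,edges=E):
    q=(proj(c,P)-np.array(off)+0.5)*s-0.5
    for a,b in edges: cv2.line(img,tuple(int(round(v*4)) for v in q[a]),tuple(int(round(v*4)) for v in q[b]),col,1,cv2.LINE_AA,2)
E
python3 - <<'E'
from fit import *
# link upper-face corners (sx,sy): pixels
T=lambda p:np.array(p)/8+[280,150]-0.5+0.0
S=lambda p:np.array(p)/6+[255,155]-0.5
obs=[('top',(1,1),T((208,178))),('top',(1,-1),T((470,208))),('top',(-1,-1),T((458,315))),('top',(-1,1),T((197,288))),
     ('scene',(-1,1),S((433,320))),('scene',(1,1),S((368,332)))]
def res(p):
    R=linkR(p[3]);r=[]
    for n,(a,b),uv in obs:
        X=np.array(p[:3])+R@np.array([a*.025,b*.054,.008]); r+=list(proj(C[n],X)[0]-uv)
    return r+[(p[2]-.1)/.002]
f=least_squares(res,[.58,0,.1,0],loss='soft_l1');print(f.x,np.round(f.fun,1))
# tray
def onp(n,uv,z):print(n,onz(C[n],uv,z).round(4))
# hook grip fit
p=f.x;np.save('link.npy',p)
R=linkR(p[3]);o=p[:3]
a=np.radians(57.5)
Rp=R@Ro.from_euler('z',a).as_matrix()
hk=o+R@[0,0,.008]
plate=box(.016,.046,.011,.063)@Rp.T+hk
L=box(.05,.108,-.008,.008)@R.T+o; Sl=box(.026,.084,-.008,.008)@R.T+o
foot=box(.05,.016,0,.012)@R.T+hk
for n,(u0,v0,u1,v1),s in [('top',(280,150,360,220),8),('scene',(255,155,365,260),6)]:
    im=cv2.resize(C[n]['img'][v0:v1,u0:u1],None,fx=s,fy=s,interpolation=cv2.INTER_CUBIC)
    for P,col in ((L,(0,255,0)),(Sl,(0,255,255)),(plate,(255,255,255)),(foot,(0,0,255))): draw(im,C[n],P,(u0,v0),s,col)
    save(im,n+'_ov',1)
E
```

```text
scene cam pos [0.97356325 0.4112049  0.90377577]
top cam pos [0.32666881 0.0431792  1.35731143]
[ 0.57832206  0.00310487  0.10019106 -0.10801137] [-0.2 -0.1  0.5 -0.4  0.2  0.3 -0.1  0.3  1.  -0.3 -0.8  0.6  0.1]
```

View pics/top_ov.png

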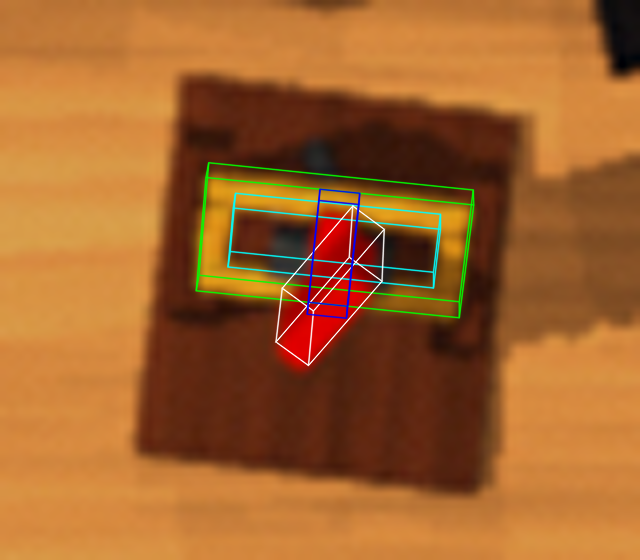

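View pics/scene_ov.png

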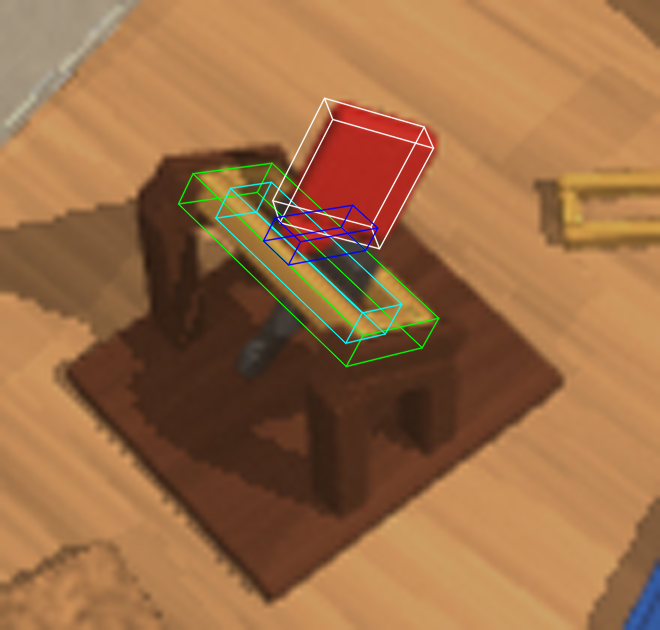

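```bash
python3 - <<'E'
from fit import *
T=lambda p:np.array(p)/6+[370,150]-0.5
S=lambda p:np.array(p)/6+[180,80]-0.5
# bin corners in bin frame
B={'fl':(0,.08,.12),'fr':(0,-.08,.12),'bl':(.128,.08,.12),'br':(.128,-.08,.12),'bbl':(.128,.08,0),'bbr':(.128,-.08,0)}
# top: front rim corners at bottom; left image = +y
obs=[('top','fl',T((190,520))),('top','fr',T((488,472))),('top','bl',T((188,310))),('top','br',T((490,255))),
('scene','bl',S((493,185))),('scene','br',S((222,52))),('scene','fl',S((643,175))),('scene','fr',S((393,52)))]
def binR(yaw,t): return Ro.from_euler('z',yaw).as_matrix()@Ro.from_euler('y',-t).as_matrix()
def res(p):
    R=binR(p[2],p[3]);r=[]
    for n,k,uv in obs: r+=list(proj(C[n],np.array([p[0],p[1],.016])+R@np.array(B[k]))[0]-uv)
    return r
f=least_squares(res,[.45,-.33,.1,.5],loss='soft_l1');print('bin',f.x,np.round(f.fun,1));np.save('bin.npy',f.x)
p=f.x;R=binR(p[2],p[3]);o=np.array([p[0],p[1],.016])
Bx=(box(.128,.16,0,.12)+[.064,0,0])@R.T+o
for n,(u0,v0,u1,v1),s in [('top',(370,150,470,245),6),('scene',(180,80,300,190),6)]:
    im=cv2.resize(C[n]['img'][v0:v1,u0:u1],None,fx=s,fy=s,interpolation=cv2.INTER_CUBIC)
    draw(im,C[n],Bx,(u0,v0),s,(0,255,0)); save(im,n+'_binov',1)
# tray
import pickle
D=pickle.load(open('D0.pkl','rb'))
pts={}
for n,i in (('scene',0),('top',1)):
    m=D[n,'tray'][i]['region'].astype(np.uint8)
    hsv=cv2.cvtColor(C[n]['img'],cv2.COLOR_RGB2HSV); 
    b=((hsv[...,0]>100)&(hsv[...,0]<125)&(hsv[...,1]>150)).astype(np.uint8)&cv2.dilate(m,np.ones((9,9)))
    cn=max(cv2.findContours(b,cv2.RETR_EXTERNAL,cv2.CHAIN_APPROX_NONE)[0],key=cv2.contourArea)
    h=cv2.convexHull(cn); ap=cv2.approxPolyDP(h,6,True)[:,0]; print(n,ap.tolist())
    print(np.array([onz(C[n],q,.02) for q in ap]).round(3).tolist(), 'minrect', cv2.minAreaRect(np.array([onz(C[n],q,.015)[:2] for q in h[:,0]],np.float32)*1000))
E
```

```text
scene cam pos [0.97356325 0.4112049  0.90377577]
top cam pos [0.32666881 0.0431792  1.35731143]
bin [ 0.47101264 -0.31739791  0.15526424  0.60734797] [ 0.5  0.4  0.   0.2 -0.3 -0.4  0.9  0.4  0.2  0.2 -0.2  0.3  0.6  0.2
 -0.2  0.7]
scene [[372, 235], [440, 265], [421, 317], [348, 282]]
[[0.508, 0.17, 0.02], [0.462, 0.346, 0.02], [0.602, 0.385, 0.02], [0.649, 0.207, 0.02]] minrect ((553.6612548828125, 276.1211853027344), (148.85165405273438, 187.5009307861328), 14.40178108215332)
top [[262, 165], [272, 205], [220, 218], [211, 178]]
[[0.647, 0.206, 0.02], [0.506, 0.17, 0.02], [0.463, 0.346, 0.02], [0.601, 0.381, 0.02]] minrect ((555.1957397460938, 277.50921630859375), (146.57913208007812, 186.66590881347656), 14.287115097045898)
```

View pics/top_binov.png

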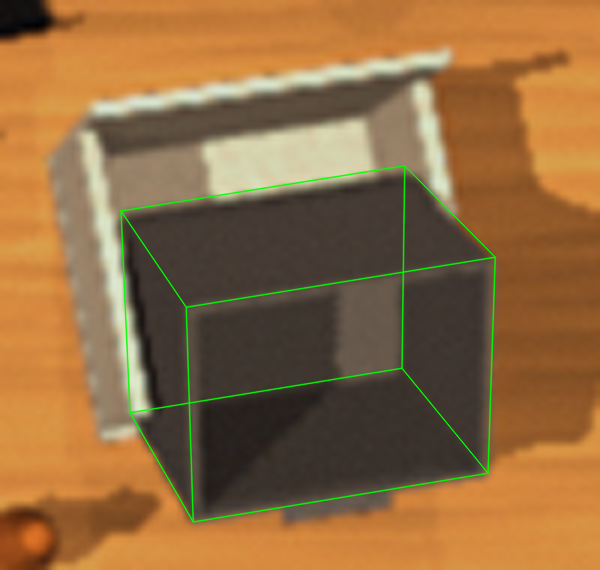

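View pics/scene_binov.png

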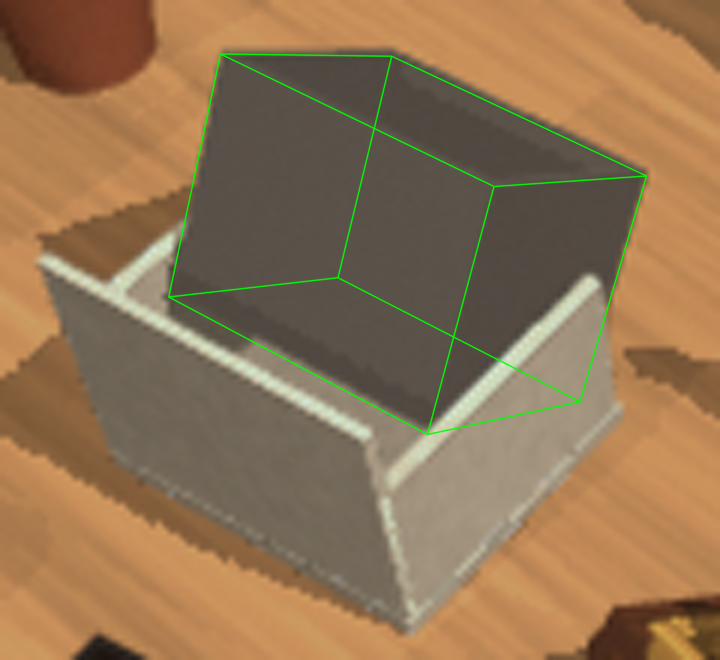

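Bin fit is consistent in both views: origin (0.471,-0.317), yaw 0.155, tilt 0.607. The blue tray is centred at (0.554,0.277) with yaw 0.25. Next I work out a pre-grasp viewpoint.

```bash
cat >> h.py <<'E'
def linkR(yaw,tilt=0.6):
    return Ro.from_euler('z',yaw).as_matrix()@np.array([[np.cos(tilt),0,-np.sin(tilt)],[0,1,0],[np.sin(tilt),0,np.cos(tilt)]])
def binR(yaw,t): return Ro.from_euler('z',yaw).as_matrix()@Ro.from_euler('y',-t).as_matrix()
def toolR(z,x):
    z=z/np.linalg.norm(z);x=x-z*(x@z);x/=np.linalg.norm(x);return np.c_[x,np.cross(z,x),z]
def rel(Rt,pt,s=None,base=None):
    s=s or readout.get_state(); Rc=Ro.from_quat(s['tcp_rot']).as_matrix(); pc=np.array(s['eef_pos'])
    if base is not None: Rc,pc=base
    d=Rc.T@(pt-pc)*1000; w=Ro.from_matrix(Rc.T@Rt).as_rotvec()
    print('t mm',d.round(1),'w',w.round(4),'rows>=',max(np.linalg.norm(d)/50,np.degrees(np.linalg.norm(w))/8.59).round(1))
def wproj(c,Rt,pt,X):
    M=np.array(c['tool_from_camera']); Xt=(np.atleast_2d(X)-pt)@Rt; Xc=(Xt-M[:3,3])@M[:3,:3]
    r=np.linalg.norm(Xc[:,:2],axis=1);th=np.arctan2(r,Xc[:,2]);k=foc(c)*th/np.maximum(r,1e-9)
    return np.c_[c['cx']+k*Xc[:,0],c['cy']+k*Xc[:,1]]
def box(sx,sy,z0,z1): return np.array([[a*sx/2,b*sy/2,z] for z in (z0,z1) for a in(-1,1) for b in (-1,1)])
EDG=[(0,1),(2,3),(0,2),(1,3),(4,5),(6,7),(4,6),(5,7),(0,4),(1,5),(2,6),(3,7)]
def dl(img,q,col,off=(0,0),s=1):
    q=(q-np.array(off)+0.5)*s-0.5
    for a,b in EDG: cv2.line(img,tuple(int(round(v*4)) for v in q[a]),tuple(int(round(v*4)) for v in q[b]),col,1,cv2.LINE_AA,2)
E
python3 - <<'E'
from h import *
p=np.load('link.npy');R=linkR(p[3]);o=p[:3]
G=o+R@[0,0,.045]; a=np.radians(57.5)
Rt=toolR(-R[:,2],R@[np.cos(a),np.sin(a),0])
print(G); pt=G+R[:,2]*(.155+.12); print(pt); rel(Rt,pt)
E
```

```text
[0.55306122 0.00584399 0.13733117]
[0.39868943 0.02258304 0.36429846]
t mm [-530.8  372.4   40.4] w [-0.5588  0.2271  0.3515] rows>= 13.0
```

Request:
apply_moves --steps '[{"tx":-177,"ty":124,"tz":13,"wx":-0.186,"wy":0.076,"wz":0.117},{"tx":-177,"ty":124,"tz":13,"wx":-0.186,"wy":0.076,"wz":0.117},{"tx":-177,"ty":124,"tz":13,"wx":-0.186,"wy":0.076,"wz":0.117},{"tx":-177,"ty":124,"tz":13,"wx":-0.186,"wy":0.076,"wz":0.117},{"tx":-354,"ty":248,"tz":27,"wx":-0.373,"wy":0.151,"wz":0.234},{"tx":-354,"ty":248,"tz":27,"wx":-0.373,"wy":0.151,"wz":0.234},{"tx":-354,"ty":248,"tz":27,"wx":-0.373,"wy":0.151,"wz":0.234},{"tx":-354,"ty":248,"tz":27,"wx":-0.373,"wy":0.151,"wz":0.234},{"tx":-531,"ty":372,"tz":40,"wx":-0.559,"wy":0.227,"wz":0.351},{"tx":-531,"ty":372,"tz":40,"wx":-0.559,"wy":0.227,"wz":0.351},{"tx":-531,"ty":372,"tz":40,"wx":-0.559,"wy":0.227,"wz":0.351},{"tx":-531,"ty":372,"tz":40,"wx":-0.559,"wy":0.227,"wz":0.351}]' --hand 0.5 --force 60

```text
time: 2.75
eef_pos: [0.3833, 0.0683, 0.3682]
tcp_rot: [0.861, 0.414, 0.252, 0.157]
contact_force: [1.1, 1.9, 0.8]
opening: 0.504
```

```bash
python3 - <<'E'
from h import *
p=np.load('link.npy');R=linkR(p[3]);o=p[:3]
G=o+R@[0,0,.045]; a=np.radians(57.5)
Rt=toolR(-R[:,2],R@[np.cos(a),np.sin(a),0])
pt=G+R[:,2]*(.155+.12); s=readout.get_state();print(s['time'],s['qpos'],s['dq'].round(2));rel(Rt,pt)
E
```

```text
2.75 [-0.08298344 -0.47364524  2.37222253 -0.02355616  0.64051283 -0.96481368] [-1.42  0.08  0.    1.29 -0.2  -2.18]
t mm [-29.2  35.7  14.7] w [ 0.0023 -0.0016  0.0008] rows>= 1.0
```

Request:
apply_moves --steps '[{"tx":0},{"tx":0},{"tx":0}]'

```text
$.steps[0]: bad value
```

```bash
cat > look.py <<'E'
from h import *
import sys,pickle
p=np.load('link.npy');R=linkR(p[3]);o=p[:3]
G=o+R@[0,0,.045]; a=np.radians(57.5)
Rt=toolR(-R[:,2],R@[np.cos(a),np.sin(a),0]); pt=G+R[:,2]*(.155+.12)
s=readout.get_state();print(s['time'],s['qpos'].round(3),s['contact_force'].round(2));rel(Rt,pt,s)
c=imaging.read_camera('wrist');pickle.dump((s,c),open('w_%s.pkl'%sys.argv[1],'wb'))
save(c['img'],'w_'+sys.argv[1])
Rc=Ro.from_quat(s['tcp_rot']).as_matrix();pc=s['eef_pos']
im=cv2.resize(c['img'],None,fx=1.25,fy=1.25,interpolation=cv2.INTER_CUBIC)
Rp=R@Ro.from_euler('z',a).as_matrix();hk=o+R@[0,0,.008]
for P,col in ((box(.05,.108,-.008,.008)@R.T+o,(0,255,0)),(box(.026,.084,-.008,.008)@R.T+o,(0,255,255)),(box(.016,.046,.011,.063)@Rp.T+hk,(255,255,255)),(box(.05,.016,0,.012)@R.T+hk,(0,0,255))):
    dl(im,wproj(c,Rc,pc,P),col,(0,0),1.25)
save(im,'wov_'+sys.argv[1],1)
E
python3 look.py a
```

```text
2.75 [-0.083 -0.474  2.372 -0.024  0.641 -0.965] [1.05 1.91 0.78]
t mm [-29.2  35.7  14.7] w [ 0.0023 -0.0016  0.0008] rows>= 1.0
```

Request:
apply_moves --steps '[{"tx":0,"ty":0,"tz":0,"wx":0,"wy":0,"wz":0},{"tx":0,"ty":0,"tz":0,"wx":0,"wy":0,"wz":0}]'

```text
time: 3.0
eef_pos: [0.3835, 0.0699, 0.3678]
tcp_rot: [0.861, 0.413, 0.251, 0.156]
contact_force: [-0.5, 0.9, 0.2]
opening: 0.499
```

```bash
python3 look.py b
```

```text
3.0 [-0.078 -0.471  2.371 -0.029  0.642 -0.954] [-0.54  0.86  0.25]
t mm [-30.4  36.8  14.3] w [ 0.0002  0.0005 -0.0009] rows>= 1.0
```

View pics/wov_b.png

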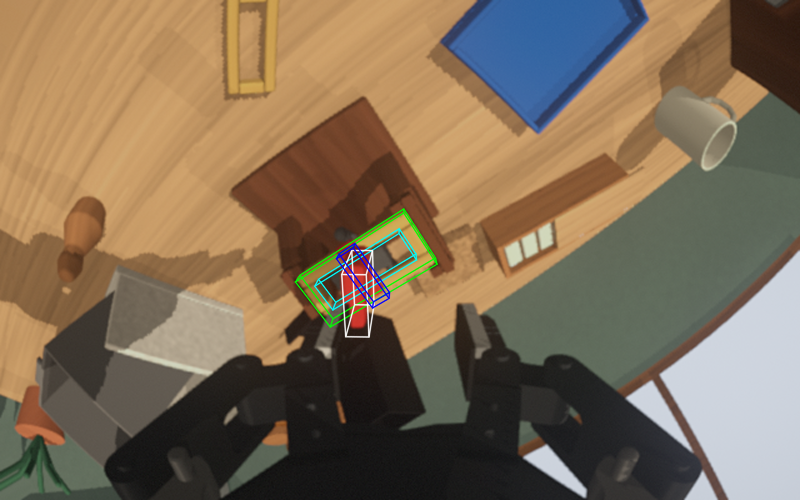

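View pics/w_b.png

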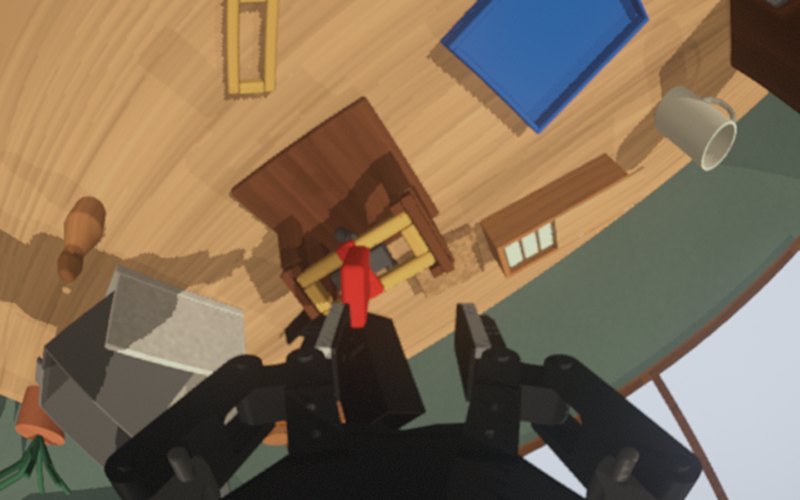

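```bash
python3 - <<'E'
from h import *
import pickle
s,c=pickle.load(open('w_b.pkl','rb'))
crop(c['img'],225,150,365,275,'w_b_crop',5.5)
E
```

```text
(no output)
```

View pics/w_b_crop.png

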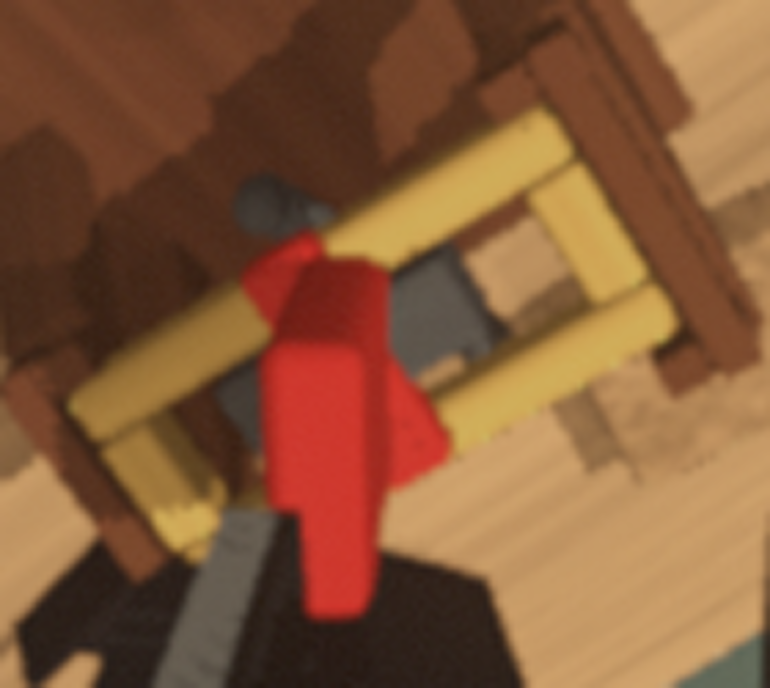

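```bash
cat > refit.py <<'E'
from h import *
import pickle
C=pickle.load(open('C0.pkl','rb')); s,w=pickle.load(open('w_b.pkl','rb'))
Rc=Ro.from_quat(s['tcp_rot']).as_matrix();pc=s['eef_pos']
T=lambda p:(np.array(p)+.5)/8+[280,150]-0.5
S=lambda p:(np.array(p)+.5)/6+[255,155]-0.5
W=lambda p:(np.array(p)+.5)/5.5+[225,150]-0.5
P=lambda n,X: wproj(w,Rc,pc,X)[0] if n=='w' else proj(C[n],X)[0]
obs=[('top',(1,1,-1),T((207,172))),('top',(1,-1,-1),T((474,204))),('top',(-1,-1,1),T((459,322))),('top',(-1,1,1),T((194,293))),
('scene',(-1,1,1),S((435,318))),('scene',(1,1,1),S((370,332))),
('w',(-1,1,-1),W((545,105))),('w',(-1,-1,-1),W((68,405))),('w',(1,1,1),W((682,325)))]
def res(p):
    R=linkR(p[3],p[4]);r=[]
    for n,q,uv in obs: r+=list((P(n,p[:3]+R@(np.array(q)*[.025,.054,.008]))-uv)*(1.0 if n!='w' else 1))
    return np.array(r+[(p[2]-.1)/.001,(p[4]-.6)/.01])
f=least_squares(res,[.578,.003,.1,-.1,.6],loss='soft_l1')
print('link',f.x.round(4));print(np.round(f.fun[:-2].reshape(-1,2),1).tolist())
p=f.x;np.save('link.npy',p);R=linkR(p[3],p[4])
# hook: plate top corners in plate frame (thin=x', wide=y')
ho=[('w',(-1,-1),W((262,343))),('w',(1,-1),W((366,343))),('w',(1,1),W((376,620))),('w',(-1,1),W((303,620)))]
a=np.radians(57.5)
def pl(q,X):
    Rh=R@Ro.from_euler('z',q[2]).as_matrix(); return p[:3]+R@np.array([q[0],q[1],.008])+Rh@X
def hr(q):
    r=[]
    for n,k,uv in ho:
        X=Ro.from_euler('z',a).as_matrix()@np.array([k[0]*.008,k[1]*.023,.063]); r+=list(P(n,pl(q,X))-uv)
    return np.array(r)
E
cat > rf2.py <<'E'
from refit import *
# orientation check: which k maps where
for n,k,uv in ho: 
    X=Ro.from_euler('z',a).as_matrix()@np.array([k[0]*.008,k[1]*.023,.063]); print(k,P('w',pl([0,0,0],X)).round(1),uv.round(1))
g=least_squares(hr,[0,0,0]);print('hook off',g.x.round(4),np.round(g.fun.reshape(-1,2),1).tolist())
E
python3 rf2.py; cat >/dev/null
```

```text
link [ 0.5767  0.0029  0.1007 -0.1206  0.6004]
[[0.3, -0.9], [0.0, -1.1], [-0.1, 0.1], [0.2, -0.1], [0.8, -0.4], [-1.1, 0.1], [-1.6, -2.1], [1.3, -4.1], [-0.1, 2.5]]
(-1, -1) [275.1 268.6] [272.2 212. ]
(1, -1) [293.6 269. ] [291.1 212. ]
(1, 1) [292.1 218.7] [293.  262.3]
(-1, 1) [272.3 218.5] [279.7 262.3]
hook off [-0.0045  0.0037 -3.0757] [[18.7, -0.6], [-20.1, 0.4], [-15.6, 1.0], [16.4, 0.3]]
```

```bash
python3 - <<'E'
import re
t=open('refit.py').read()
t=t.replace("('w',(-1,1,-1)","('w',(-1,1,1)").replace("('w',(-1,-1,-1)","('w',(-1,-1,1)")
t=t.replace("ho=[('w',(-1,-1),W((262,343))),('w',(1,-1),W((366,343))),('w',(1,1),W((376,620))),('w',(-1,1),W((303,620)))]","ho=[('w',(-1,1),W((262,343))),('w',(1,1),W((366,343))),('w',(1,-1),W((376,620)))]")
open('refit.py','w').write(t)
E
python3 rf2.py
python3 - <<'E'
from refit import *
M=np.array(w['tool_from_camera']);cam=pc+Rc@M[:3,3];print('cam in link',(R.T@(cam-p[:3])).round(3), 'Rc.T zl',(Rc.T@R[:,2]).round(3))
# wrist-only ray vs top-only: predicted links per-cam
for sub in ('top','scene','w'):
    ob=[q for q in obs if q[0]==sub]
    f=lambda d:np.concatenate([P(n,p[:3]+np.array([d[0],d[1],0])+R@(np.array(q)*[.025,.054,.008]))-uv for n,q,uv in ob])
    g=least_squares(f,[0,0]);print(sub,(g.x*1000).round(1),g.fun.round(1))
E
```

```text
link [ 0.5768  0.0044  0.0999 -0.1136  0.6005]
[[-0.2, -0.8], [-0.5, -1.3], [-0.5, -0.0], [-0.2, 0.0], [1.3, 0.1], [-0.5, 0.6], [-0.8, -0.5], [-1.3, 0.1], [0.9, 0.8]]
(-1, 1) [273.1 217. ] [272.2 212. ]
(1, 1) [293.  217.1] [291.1 212. ]
(1, -1) [294.7 267.5] [293.  262.3]
hook off [-0.0044  0.0015 -0.0055] [[-0.6, -0.4], [0.4, -0.1], [0.1, 0.6]]
link [ 0.5768  0.0044  0.0999 -0.1136  0.6005]
[[-0.2, -0.8], [-0.5, -1.3], [-0.5, -0.0], [-0.2, 0.0], [1.3, 0.1], [-0.5, 0.6], [-0.8, -0.5], [-1.3, 0.1], [0.9, 0.8]]
cam in link [-0.075  0.084  0.302] Rc.T zl [ 0.002 -0.002 -1.   ]
top [-1.7 -1.1] [ 0.2 -0.3 -0.2 -0.7 -0.1  0.5  0.1  0.6]
scene [-0.2 -1.3] [ 0.9 -0.3 -0.9  0.2]
w [0.4 0.3] [-0.3 -0.5 -0.9  0.1  1.3  0.8]
```

```bash
cat > tgt.py <<'E'
from h import *
p=np.load('link.npy');R=linkR(p[3],p[4]);o=p[:3]
H0=o+R@[-.0042,.001,.008]; a=np.radians(57.5)
G=H0+R[:,2]*.037
Rg=toolR(-R[:,2],R@[np.cos(a),np.sin(a),0])
E
python3 - <<'E'
from tgt import *
rel(Rg,G+R[:,2]*(.155+.10)); rel(Rg,G+R[:,2]*.155)
print(G)
E
```

```text
t mm [-31.6  30.8  33.7] w [-0.0027 -0.003   0.0059] rows>= 1.1
t mm [-31.9  31.1 133.7] w [-0.0027 -0.003   0.0059] rows>= 2.8
[0.54824877 0.00869459 0.13461878]
```

Request:
apply_moves --steps '[{"tx":-32,"ty":31,"tz":34,"wx":-0.003,"wy":-0.003,"wz":0.006},{"tx":-32,"ty":31,"tz":34,"wx":-0.003,"wy":-0.003,"wz":0.006},{"tx":-32,"ty":31,"tz":50,"wx":-0.003,"wy":-0.003,"wz":0.006},{"tx":-32,"ty":31,"tz":64,"wx":-0.003,"wy":-0.003,"wz":0.006},{"tx":-32,"ty":31,"tz":64,"wx":-0.003,"wy":-0.003,"wz":0.006}]'

```text
time: 3.55
eef_pos: [0.4219, 0.024, 0.3184]
tcp_rot: [0.862, 0.412, 0.249, 0.155]
contact_force: [-0.2, 0.8, -0.8]
opening: 0.498
```

```bash
python3 - <<'E'
from tgt import *
import pickle
s=readout.get_state();print(s['time'],s['qpos'].round(3));rel(Rg,G+R[:,2]*.155,s)
c=imaging.read_camera('wrist');save(c['img'],'w_c');crop(c['img'],200,160,440,320,'w_cc',3.3)
E
```

```text
3.55 [-0.193 -0.302  2.351  0.097  0.499 -1.156]
t mm [-0.   1.7 68.5] w [-0.0042  0.0007  0.0019] rows>= 1.4
```

View pics/w_cc.png

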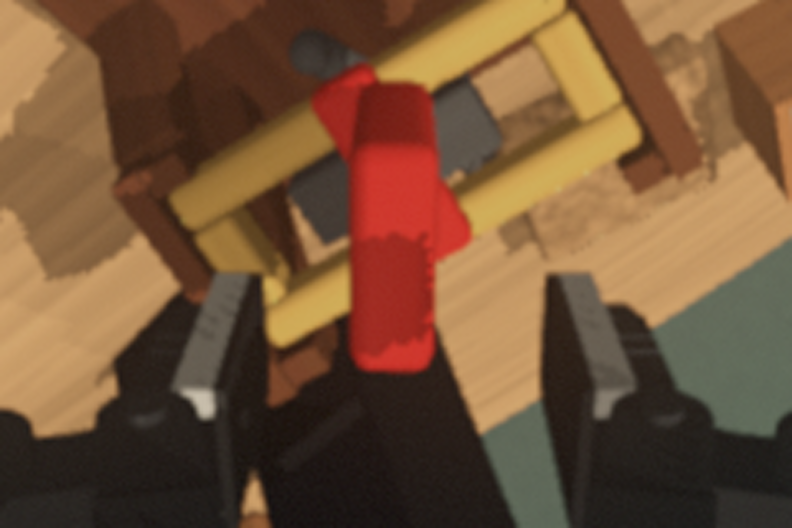

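Request:
apply_moves --steps '[{"tx":0,"ty":1.5,"tz":30,"wx":-0.004,"wy":0,"wz":0.002},{"tx":0,"ty":1.5,"tz":55,"wx":-0.004,"wy":0,"wz":0.002},{"tx":0,"ty":1.5,"tz":68,"wx":-0.004,"wy":0,"wz":0.002},{"tx":0,"ty":1.5,"tz":68,"wx":-0.004,"wy":0,"wz":0.002},{"tx":0,"ty":1.5,"tz":68,"wx":-0.004,"wy":0,"wz":0.002}]'

```text
time: 4.1
eef_pos: [0.4613, 0.0176, 0.2654]
tcp_rot: [0.862, 0.41, 0.252, 0.159]
contact_force: [-0.5, -0.5, 1.0]
opening: 0.502
```

```bash
python3 - <<'E'
from tgt import *
s=readout.get_state();print(s['time'],s['qpos'].round(3),s['contact_force'].round(2));rel(Rg,G+R[:,2]*.155,s)
c=imaging.read_camera('wrist');crop(c['img'],200,160,440,320,'w_d',3.3)
c=imaging.read_camera('scene');crop(c['img'],255,110,365,250,'s_d',4)
E
```

```text
4.1 [-0.189 -0.1    2.299  0.123  0.341 -1.18 ] [-0.46 -0.48  1.04]
t mm [-0.1 -2.1  2.2] w [ 0.0049 -0.0007 -0.0015] rows>= 0.1
```

View pics/w_d.png

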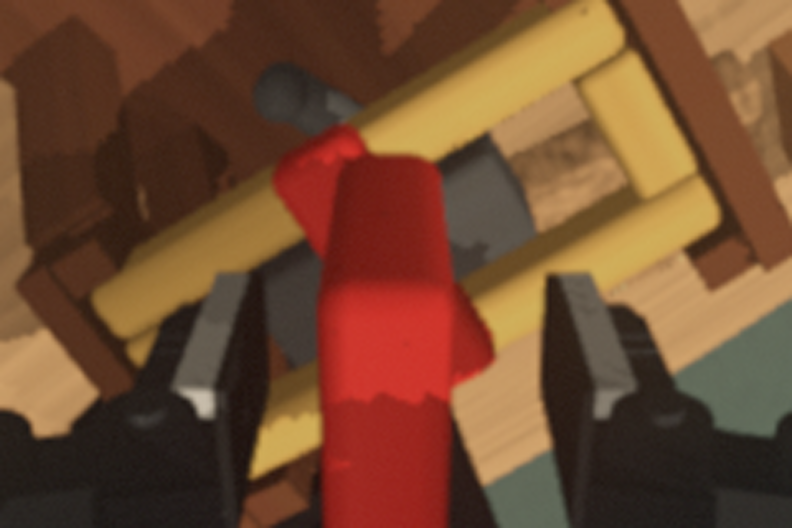

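View pics/s_d.png

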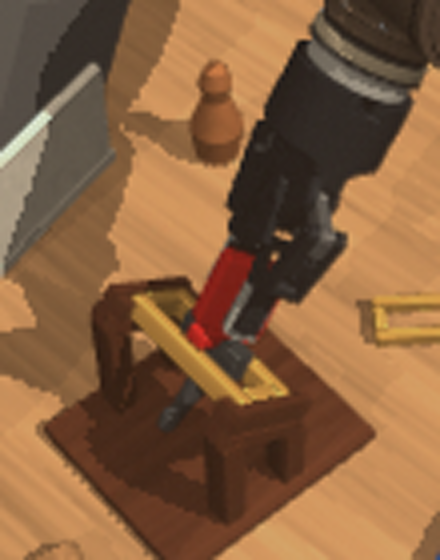

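Request:
apply_moves --steps '[{"tx":-0.5,"ty":-1,"tz":2,"wx":0.005,"wy":0,"wz":-0.001},{"tx":-0.5,"ty":-1,"tz":2,"wx":0.005,"wy":0,"wz":-0.001},{"tx":-0.5,"ty":-1,"tz":2,"wx":0.005,"wy":0,"wz":-0.001},{"tx":-0.5,"ty":-1,"tz":2,"wx":0.005,"wy":0,"wz":-0.001},{"tx":-0.5,"ty":-1,"tz":2,"wx":0.005,"wy":0,"wz":-0.001},{"tx":-0.5,"ty":-1,"tz":2,"wx":0.005,"wy":0,"wz":-0.001}]' --hand 0 --force 60

```text
time: 4.8
eef_pos: [0.4614, 0.0168, 0.2629]
tcp_rot: [0.863, 0.41, 0.251, 0.156]
contact_force: [-6.1, 1.5, 6.2]
opening: 0.182
```

```bash
python3 - <<'E'
from tgt import *
s=readout.get_state();print(s['time'],s['opening'],s['qpos'].round(3),s['contact_force'].round(2),s['wrist_torque'].round(2));rel(Rg,G+R[:,2]*.155,s)
print((R.T@s['contact_force']).round(2))
# link-x in tool axes
Rc=Ro.from_quat(s['tcp_rot']).as_matrix(); print('link x in tool',(Rc.T@R[:,0]).round(3),'y',(Rc.T@R[:,1]).round(3))
E
```

```text
4.8 0.18163790766233923 [-0.191 -0.095  2.3    0.131  0.341 -1.189] [-6.14  1.52  6.21] [0.04 0.76 0.03]
t mm [ 1.2 -1.4  0.1] w [-0.0006  0.0006 -0.0018] rows>= 0.0
[-1.66  0.81  8.67]
link x in tool [ 0.539  0.842 -0.001] y [ 0.842 -0.539 -0.   ]
```

Request:
apply_moves --steps '[{"tx":0,"ty":0,"tz":-2,"wx":0,"wy":0,"wz":0},{"tx":0.5,"ty":1,"tz":-5,"wx":0,"wy":0,"wz":0},{"tx":1,"ty":2,"tz":-8,"wx":0,"wy":0,"wz":0},{"tx":1.5,"ty":3,"tz":-10,"wx":0,"wy":0,"wz":0},{"tx":1.5,"ty":3,"tz":-11,"wx":0,"wy":0,"wz":0},{"tx":1.5,"ty":3,"tz":-11,"wx":0,"wy":0,"wz":0}]'

```text
time: 5.4
eef_pos: [0.458, 0.0168, 0.2733]
tcp_rot: [0.863, 0.41, 0.251, 0.157]
contact_force: [-0.5, -0.6, -2.4]
opening: 0.176
```

```bash
cat > st.py <<'E'
from tgt import *
s=readout.get_state();z=R.T@(s['eef_pos']-(G+R[:,2]*.155))*1000
print(round(s['time'],2),'tool pos in link rel grasp',z.round(2),'F link',(R.T@s['contact_force']).round(2),'M link',(R.T@s['wrist_torque']).round(2),'op',round(s['opening'],3),'q',s['qpos'].round(2))
E
python3 st.py
```

```text
5.4 tool pos in link rel grasp [ 3.63 -2.18 10.62] F link [-1.7  -0.66 -1.8 ] M link [-0.01  0.48 -0.04] op 0.176 q [-0.19 -0.12  2.3   0.12  0.37 -1.18]
```

Request:
apply_moves --steps '[{"tx":0,"ty":0,"tz":-2,"wx":0,"wy":0,"wz":0},{"tx":0,"ty":0,"tz":-4,"wx":0,"wy":0,"wz":0},{"tx":0,"ty":0,"tz":-4,"wx":0,"wy":0,"wz":0}]'

```text
time: 5.7
eef_pos: [0.4558, 0.0171, 0.2768]
tcp_rot: [0.863, 0.41, 0.251, 0.157]
contact_force: [0.1, 0.2, -2.8]
opening: 0.177
```

```bash
python3 st.py
```

```text
5.7 tool pos in link rel grasp [ 3.79 -2.16 14.76] F link [-1.5   0.18 -2.34] M link [ 0.03  0.54 -0.07] op 0.177 q [-0.19 -0.14  2.31  0.12  0.38 -1.18]
```

Request:
apply_moves --steps '[{"tx":0,"ty":0,"tz":-2,"wx":0,"wy":0,"wz":0},{"tx":0,"ty":0,"tz":-2,"wx":0,"wy":0,"wz":0}]'

```text
time: 5.9
eef_pos: [0.4547, 0.0172, 0.2785]
tcp_rot: [0.863, 0.41, 0.251, 0.157]
contact_force: [0.6, -0.2, -3.1]
opening: 0.181
```

```bash
python3 st.py
```

```text
5.9 tool pos in link rel grasp [ 3.82 -2.17 16.75] F link [-1.29 -0.09 -2.9 ] M link [-0.01  0.52 -0.03] op 0.181 q [-0.19 -0.14  2.31  0.12  0.38 -1.18]
```

Request:
apply_moves --steps '[{"tx":0,"ty":0,"tz":-2,"wx":0,"wy":0,"wz":0},{"tx":0,"ty":0,"tz":-2,"wx":0,"wy":0,"wz":0}]'

```text
time: 6.1
eef_pos: [0.4536, 0.0173, 0.2801]
tcp_rot: [0.863, 0.41, 0.251, 0.157]
contact_force: [0.7, -0.3, -2.7]
opening: 0.179
```

```bash
python3 st.py
```

```text
6.1 tool pos in link rel grasp [ 3.81 -2.18 18.73] F link [-0.95 -0.26 -2.64] M link [-0.01  0.55 -0.01] op 0.179 q [-0.19 -0.15  2.31  0.12  0.38 -1.18]
```

Request:
apply_moves --steps '[{"tx":0,"ty":0,"tz":-2,"wx":0,"wy":0,"wz":0},{"tx":0,"ty":0,"tz":-2,"wx":0,"wy":0,"wz":0}]'

```text
time: 6.3
eef_pos: [0.4525, 0.0174, 0.2818]
tcp_rot: [0.863, 0.41, 0.251, 0.157]
contact_force: [0.6, 0.3, -2.5]
opening: 0.173
```

```bash
python3 st.py
```

```text
6.3 tool pos in link rel grasp [ 3.83 -2.17 20.75] F link [-0.95  0.4  -2.36] M link [-0.01  0.53  0.01] op 0.173 q [-0.19 -0.15  2.31  0.12  0.39 -1.18]
```

Request:
apply_moves --steps '[{"tx":0,"ty":0,"tz":-2,"wx":0,"wy":0,"wz":0},{"tx":0,"ty":0,"tz":-2,"wx":0,"wy":0,"wz":0}]'

```text
time: 6.5
eef_pos: [0.4514, 0.0176, 0.2834]
tcp_rot: [0.863, 0.41, 0.251, 0.157]
contact_force: [-0.6, 0.2, -2.5]
opening: 0.181
```

```bash
python3 st.py; python3 - <<'E'
from h import *
c=imaging.read_camera('scene');crop(c['img'],255,130,365,250,'s_e',5)
c=imaging.read_camera('wrist');crop(c['img'],200,120,440,320,'w_e',3)
E
```

```text
6.5 tool pos in link rel grasp [ 3.83 -2.18 22.74] F link [-1.94  0.17 -1.68] M link [-0.02  0.51 -0.05] op 0.181 q [-0.19 -0.16  2.31  0.12  0.39 -1.18]
```

View pics/s_e.png

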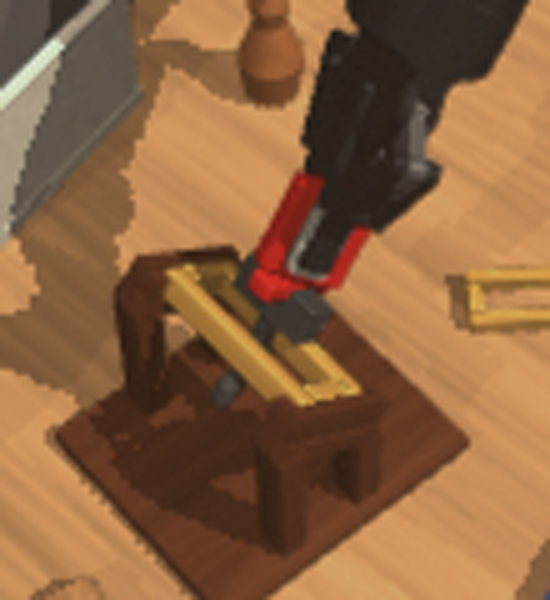

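View pics/w_e.png

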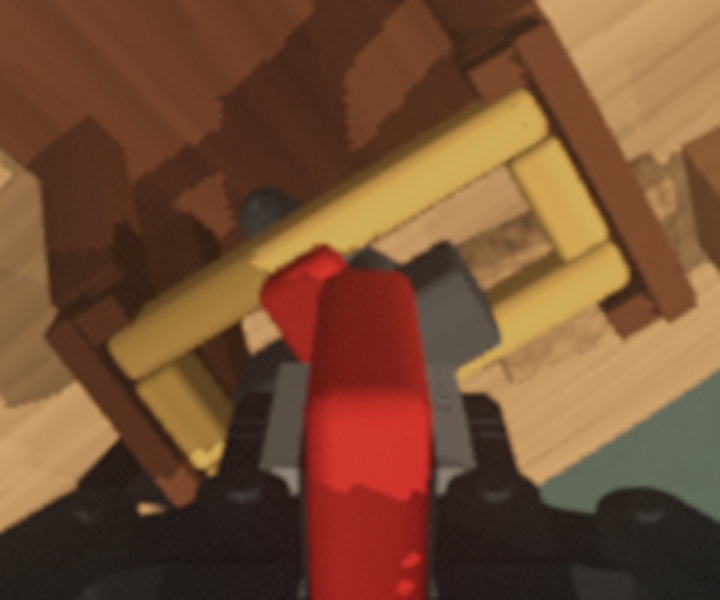

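The force shows only the hook's weight up to 22.7 mm of lift, so it hasn't caught yet. The key can be at most 18 mm deep, so both key and tips are clear here. I'll lower 2 mm and turn.

Request:
apply_moves --steps '[{"tx":0,"ty":0,"tz":2,"wx":0,"wy":0,"wz":0},{"tx":0,"ty":0,"tz":2,"wx":0,"wy":0,"wz":-0.1},{"tx":0,"ty":0,"tz":2,"wx":0,"wy":0,"wz":-0.22},{"tx":0,"ty":0,"tz":2,"wx":0,"wy":0,"wz":-0.34},{"tx":0,"ty":0,"tz":2,"wx":0,"wy":0,"wz":-0.4},{"tx":0,"ty":0,"tz":2,"wx":0,"wy":0,"wz":-0.4}]'

```text
time: 7.2
eef_pos: [0.4525, 0.0174, 0.2814]
tcp_rot: [0.764, 0.573, 0.215, 0.203]
contact_force: [0.2, 0.3, -3.1]
opening: 0.177
```

```bash
python3 st.py; python3 - <<'E'
from h import *
c=imaging.read_camera('scene');crop(c['img'],255,130,365,250,'s_f',5)
E
```

```text
7.2 tool pos in link rel grasp [ 3.64 -2.19 20.37] F link [-1.63  0.28 -2.6 ] M link [0.01 0.55 0.03] op 0.177 q [-0.19 -0.15  2.31  0.12  0.39 -1.58]
```

View pics/s_f.png

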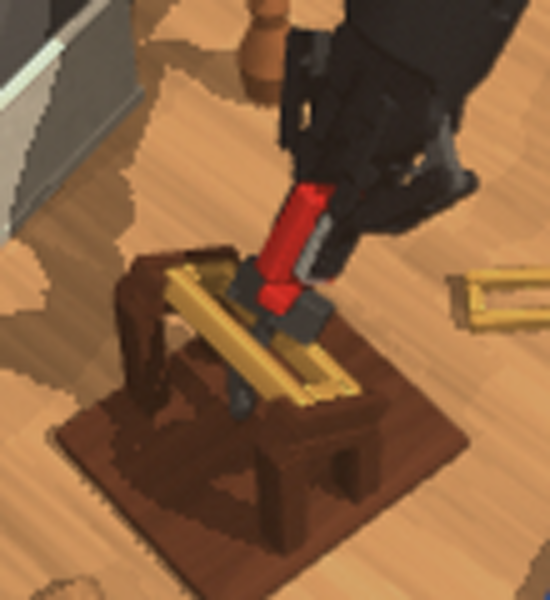

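It turns freely with no moment about the axis. I'll do the remaining 0.735 rad.

Request:
apply_moves --steps '[{"tx":0,"ty":0,"tz":0,"wx":0,"wy":0,"wz":-0.13},{"tx":0,"ty":0,"tz":0,"wx":0,"wy":0,"wz":-0.26},{"tx":0,"ty":0,"tz":0,"wx":0,"wy":0,"wz":-0.39},{"tx":0,"ty":0,"tz":0,"wx":0,"wy":0,"wz":-0.52},{"tx":0,"ty":0,"tz":0,"wx":0,"wy":0,"wz":-0.65},{"tx":0,"ty":0,"tz":0,"wx":0,"wy":0,"wz":-0.735},{"tx":0,"ty":0,"tz":0,"wx":0,"wy":0,"wz":-0.735}]'

```text
time: 7.95
eef_pos: [0.4525, 0.0174, 0.2815]
tcp_rot: [0.507, 0.809, 0.127, 0.267]
contact_force: [1.0, -0.1, -2.6]
opening: 0.179
```

```bash
python3 st.py; python3 - <<'E'
from tgt import *
s=readout.get_state();Rc=Ro.from_quat(s['tcp_rot']).as_matrix()
print('turn deg',np.degrees(Ro.from_matrix(Rg.T@Rc).as_rotvec()).round(1))
c=imaging.read_camera('scene');crop(c['img'],255,130,365,250,'s_g',5)
c=imaging.read_camera('wrist');crop(c['img'],200,120,440,320,'w_g',3)
E
```

```text
7.95 tool pos in link rel grasp [ 3.7  -2.18 20.47] F link [-0.64  0.04 -2.67] M link [0.04 0.6  0.04] op 0.179 q [-0.19 -0.15  2.31  0.12  0.39 -2.31]
turn deg [  0.   -0.  -64.8]
```

View pics/s_g.png

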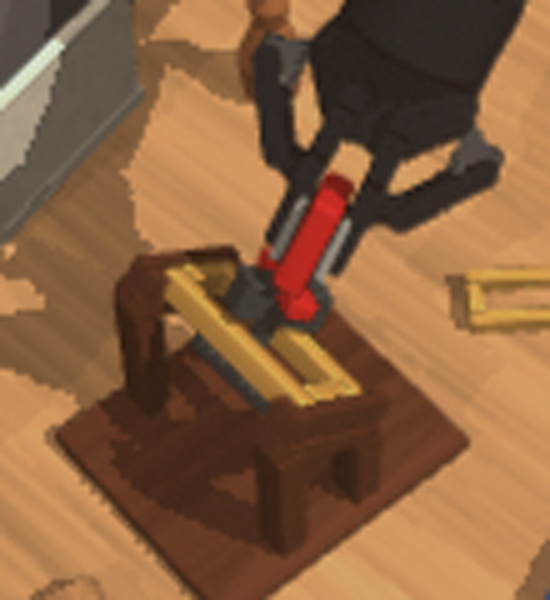

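View pics/w_g.png

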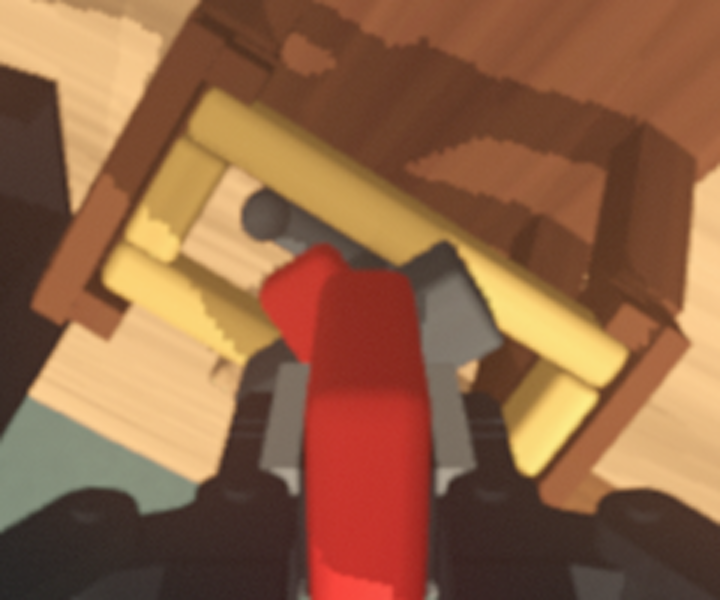

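Request:
apply_moves --steps '[{"tx":0,"ty":0,"tz":-3,"wx":0,"wy":0,"wz":0},{"tx":0,"ty":0,"tz":-6,"wx":0,"wy":0,"wz":0},{"tx":0,"ty":0,"tz":-9,"wx":0,"wy":0,"wz":0},{"tx":0,"ty":0,"tz":-12,"wx":0,"wy":0,"wz":0},{"tx":0,"ty":0,"tz":-12,"wx":0,"wy":0,"wz":0}]'

```text
time: 8.55
eef_pos: [0.4457, 0.0182, 0.2921]
tcp_rot: [0.507, 0.81, 0.127, 0.267]
contact_force: [-0.2, -0.3, -3.4]
opening: 0.18
```

```bash
python3 st.py; python3 - <<'E'
from h import *
c=imaging.read_camera('scene');crop(c['img'],255,130,365,250,'s_h',5)
E
```

```text
8.55 tool pos in link rel grasp [ 4.01 -2.17 33.07] F link [-2.04 -0.3  -2.73] M link [0.04 0.57 0.05] op 0.18 q [-0.2  -0.19  2.32  0.11  0.42 -2.31]
```

View pics/s_h.png

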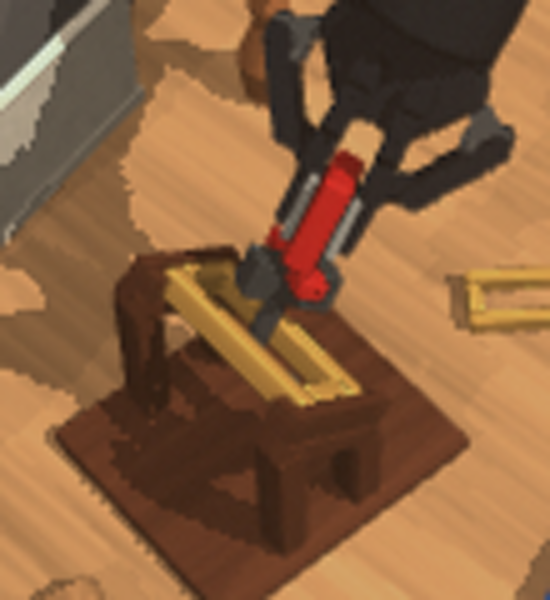

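Request:
apply_moves --steps '[{"tx":0,"ty":0,"tz":-4,"wx":0,"wy":0,"wz":0},{"tx":0,"ty":0,"tz":-8,"wx":0,"wy":0,"wz":0},{"tx":0,"ty":0,"tz":-12,"wx":0,"wy":0,"wz":0},{"tx":0,"ty":0,"tz":-16,"wx":0,"wy":0,"wz":0},{"tx":0,"ty":0,"tz":-16,"wx":0,"wy":0,"wz":0}]'

```text
time: 9.1
eef_pos: [0.4367, 0.0193, 0.3054]
tcp_rot: [0.507, 0.81, 0.127, 0.267]
contact_force: [0.5, -0.0, -2.7]
opening: 0.178
```

```bash
python3 st.py
```

```text
9.1 tool pos in link rel grasp [ 4.08 -2.15 49.18] F link [-1.11  0.03 -2.52] M link [-0.03  0.59 -0.04] op 0.178 q [-0.2  -0.24  2.33  0.11  0.45 -2.3 ]
```

Request:
apply_moves --steps '[{"tx":0,"ty":0,"tz":-10,"wx":0,"wy":0,"wz":0},{"tx":0,"ty":0,"tz":-22,"wx":0,"wy":0,"wz":0},{"tx":0,"ty":0,"tz":-36,"wx":0,"wy":0,"wz":0},{"tx":0,"ty":0,"tz":-42,"wx":0,"wy":0,"wz":0},{"tx":0,"ty":0,"tz":-42,"wx":0,"wy":0,"wz":0},{"tx":0,"ty":0,"tz":-42,"wx":0,"wy":0,"wz":0}]'

```text
time: 9.7
eef_pos: [0.4131, 0.0219, 0.3393]
tcp_rot: [0.507, 0.81, 0.127, 0.267]
contact_force: [0.5, 0.2, -2.7]
opening: 0.178
```

```bash
python3 st.py; python3 - <<'E'
from h import *
c=imaging.read_camera('scene');crop(c['img'],225,80,385,260,'s_i',3.3)
E
```

```text
9.7 tool pos in link rel grasp [ 3.63 -2.17 90.56] F link [-1.13  0.22 -2.45] M link [-0.02  0.55  0.02] op 0.178 q [-0.2  -0.36  2.35  0.09  0.55 -2.29]
```

View pics/s_i.png

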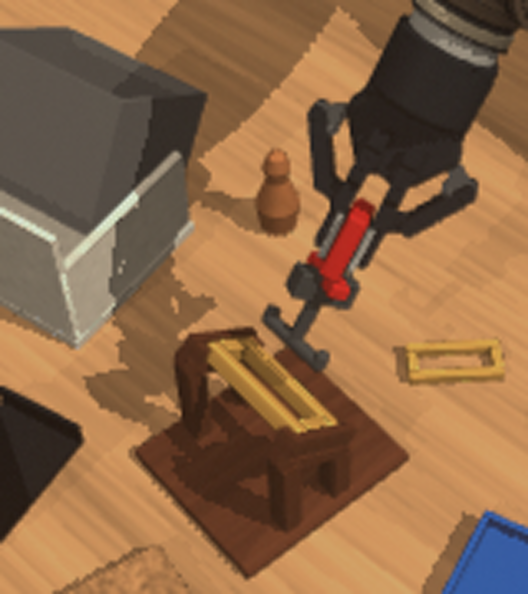

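The hook is out (about 99 mm above the link origin), and the link is still seated at crop (270,385). Next comes the path to the bin.

```bash
cat > bt.py <<'E'
from tgt import *
b=np.load('bin.npy');RB=binR(b[2],b[3]);ob=np.array([b[0],b[1],.016])
Rb=toolR(-RB[:,2],RB[:,1])
rp=lambda z,x=.05,y=0.: ob+RB@np.array([x,y,z+.037+.155])
E
python3 - <<'E'
from bt import *
s=readout.get_state(); 
for z in (.075,.235): print('tcp',rp(z).round(3)); rel(Rb,rp(z),s)
m=(s['eef_pos']+rp(.235))/2+[0,0,.04]; Rm=Ro.from_quat(s['tcp_rot']); print('mid',m); 
Rh=Rm*Ro.from_rotvec((Rm.inv()*Ro.from_matrix(Rb)).as_rotvec()/2); rel(Rh.as_matrix(),m,s)
E
```

```text
tcp [ 0.361 -0.335  0.264]
t mm [-276.3 -236.7   55.8] w [-0.0505  0.1451  0.3433] rows>= 7.4
tcp [ 0.271 -0.349  0.395]
t mm [-297.6 -248.6 -102.3] w [-0.0505  0.1451  0.3433] rows>= 8.0
mid [ 0.34197157 -0.16339355  0.40703762]
t mm [-160.9 -105.2  -84.2] w [-0.0253  0.0726  0.1717] rows>= 4.2
```

```bash
python3 - <<'E'
from bt import *
s=readout.get_state(); Rm=Ro.from_quat(s['tcp_rot']); 
Rh=Rm*Ro.from_rotvec((Rm.inv()*Ro.from_matrix(Rb)).as_rotvec()/2); rel(Rh.as_matrix(),np.array([.39,-.16,.40]),s)
E
```

```text
t mm [-172.3  -70.9  -51.7] w [-0.0253  0.0726  0.1717] rows>= 3.9
```

Request:
apply_moves --steps '[{"tx":-35,"ty":-15,"tz":-25,"wx":0,"wy":0,"wz":0},{"tx":-80,"ty":-33,"tz":-45,"wx":-0.01,"wy":0.03,"wz":0.08},{"tx":-125,"ty":-52,"tz":-52,"wx":-0.02,"wy":0.05,"wz":0.12},{"tx":-172,"ty":-71,"tz":-52,"wx":-0.025,"wy":0.073,"wz":0.172},{"tx":-172,"ty":-71,"tz":-52,"wx":-0.025,"wy":0.073,"wz":0.172},{"tx":-210,"ty":-120,"tz":-66,"wx":-0.03,"wy":0.09,"wz":0.22},{"tx":-245,"ty":-170,"tz":-80,"wx":-0.04,"wy":0.11,"wz":0.26},{"tx":-275,"ty":-215,"tz":-92,"wx":-0.045,"wy":0.13,"wz":0.3},{"tx":-298,"ty":-249,"tz":-102,"wx":-0.05,"wy":0.145,"wz":0.343},{"tx":-298,"ty":-249,"tz":-102,"wx":-0.05,"wy":0.145,"wz":0.343},{"tx":-298,"ty":-249,"tz":-102,"wx":-0.05,"wy":0.145,"wz":0.343}]'

```text
time: 10.85
eef_pos: [0.3455, -0.2659, 0.4427]
tcp_rot: [0.642, 0.714, 0.209, 0.184]
contact_force: [0.1, 0.5, -1.8]
opening: 0.183
```

```bash
python3 - <<'E'
from bt import *
s=readout.get_state();print(s['time'],s['opening'],s['qpos'].round(2),s['contact_force'].round(1));rel(Rb,rp(.235),s);rel(Rb,rp(.075),s)
c=imaging.read_camera('scene');crop(c['img'],130,20,370,200,'s_j',3.3)
c=imaging.read_camera('top');crop(c['img'],340,140,500,300,'t_j',3.3)
c=imaging.read_camera('wrist');save(c['img'],'w_j')
E
```

```text
10.85 0.18337285214423144 [-0.98 -0.37  2.16  0.55  1.13 -2.84] [ 0.1  0.5 -1.8]
t mm [-74.7 -95.4  -4.8] w [-0.0418  0.022  -0.0435] rows>= 2.4
t mm [-71.  -88.8 155. ] w [-0.0418  0.022  -0.0435] rows>= 3.8
```

View pics/s_j.png

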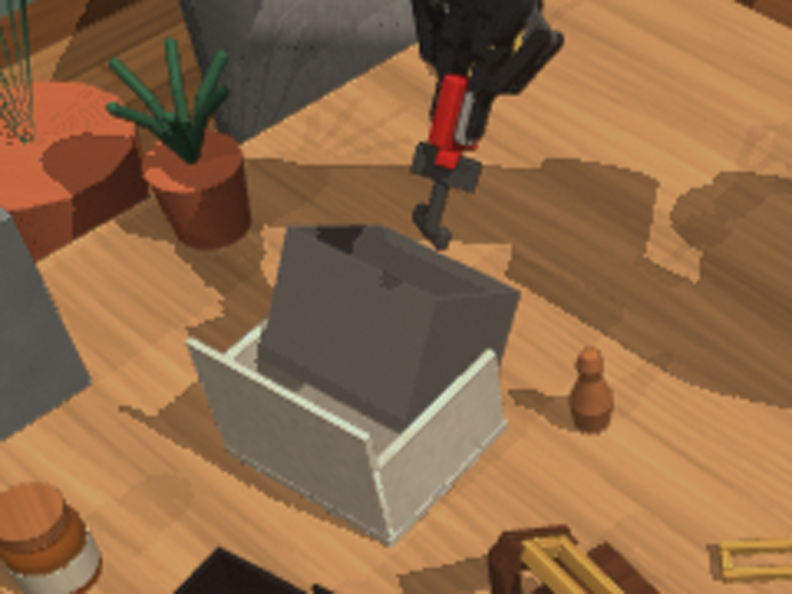

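View pics/w_j.png

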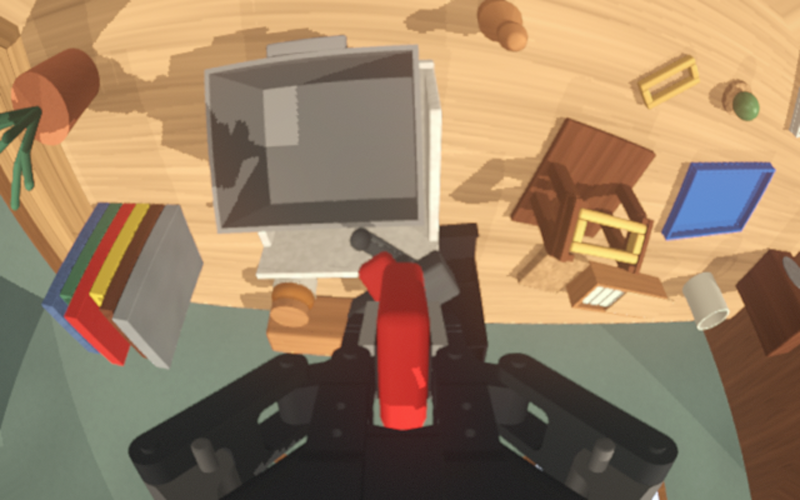

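q6 is at its limit (-2.84), so I'll turn the tool 45° the other way. The bin is wide enough for the hook at that angle.

```bash
cat >> bt.py <<'E'
Rb2=Rb@Ro.from_euler('z',0.785).as_matrix()
E
python3 - <<'E'
from bt import *
s=readout.get_state();rel(Rb2,rp(.235,.055),s);rel(Rb2,rp(.200,.055),s)
E
```

```text
t mm [-75.1 -90.8  -5.4] w [-0.0304  0.0357  0.7424] rows>= 5.0
t mm [-74.3 -89.4  29.6] w [-0.0304  0.0357  0.7424] rows>= 5.0
```

Request:
apply_moves --steps '[{"tx":0,"ty":0,"tz":-5,"wx":0,"wy":0,"wz":0.14},{"tx":-15,"ty":-18,"tz":-5,"wx":-0.01,"wy":0.01,"wz":0.28},{"tx":-35,"ty":-42,"tz":-5,"wx":-0.015,"wy":0.02,"wz":0.42},{"tx":-55,"ty":-66,"tz":-5,"wx":-0.025,"wy":0.03,"wz":0.56},{"tx":-75,"ty":-91,"tz":-5,"wx":-0.03,"wy":0.036,"wz":0.7},{"tx":-75,"ty":-91,"tz":-5,"wx":-0.03,"wy":0.036,"wz":0.742},{"tx":-75,"ty":-91,"tz":-5,"wx":-0.03,"wy":0.036,"wz":0.742},{"tx":-75,"ty":-91,"tz":-5,"wx":-0.03,"wy":0.036,"wz":0.742}]'

```text
time: 11.8
eef_pos: [0.275, -0.3474, 0.3975]
tcp_rot: [0.85, 0.434, 0.284, 0.093]
contact_force: [0.2, 0.2, -2.7]
opening: 0.183
```

```bash
python3 - <<'E'
from bt import *
s=readout.get_state();print(s['time'],s['opening'],s['qpos'].round(2),s['contact_force'].round(1));rel(Rb2,rp(.235,.055),s);rel(Rb2,rp(.075,.055),s)
c=imaging.read_camera('wrist');save(c['img'],'w_k')
E
```

```text
11.8 0.1825982152109965 [-1.23 -0.28  2.18  0.65  1.2  -2.41] [ 0.2  0.2 -2.7]
t mm [-0.3  0.6 -0.6] w [-0.0007 -0.0006  0.0018] rows>= 0.0
t mm [ -0.4   0.7 159.4] w [-0.0007 -0.0006  0.0018] rows>= 3.2
```

View pics/w_k.png

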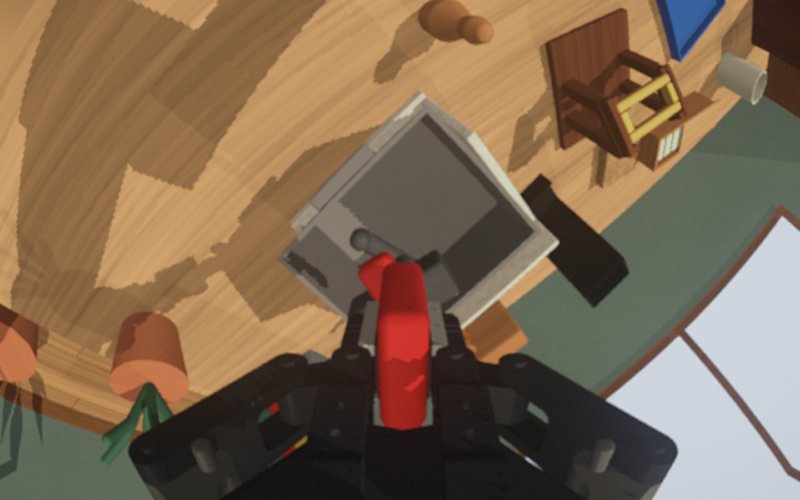

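Request:
apply_moves --steps '[{"tx":0,"ty":0,"tz":35,"wx":0,"wy":0,"wz":0},{"tx":0,"ty":0,"tz":70,"wx":0,"wy":0,"wz":0},{"tx":0,"ty":0,"tz":100,"wx":0,"wy":0,"wz":0},{"tx":0,"ty":0.5,"tz":125,"wx":0,"wy":0,"wz":0},{"tx":0,"ty":0.5,"tz":135,"wx":0,"wy":0,"wz":0},{"tx":0,"ty":0.5,"tz":135,"wx":0,"wy":0,"wz":0}]'

```text
time: 12.45
eef_pos: [0.3516, -0.3354, 0.286]
tcp_rot: [0.85, 0.433, 0.284, 0.091]
contact_force: [-0.2, -0.1, -2.5]
opening: 0.179
```

```bash
python3 - <<'E'
from bt import *
s=readout.get_state();print(s['time'],s['opening'],s['qpos'].round(2),s['contact_force'].round(1));rel(Rb2,rp(.075,.055),s)
c=imaging.read_camera('wrist');crop(c['img'],160,80,480,360,'w_l',2.1)
c=imaging.read_camera('scene');crop(c['img'],150,20,370,200,'s_l',3.3)
E
```

```text
12.45 0.17904902827687055 [-1.06 -0.03  2.19  0.75  0.9  -2.45] [-0.2 -0.1 -2.5]
t mm [-0.4  0.6 23.7] w [-0.0029 -0.0019  0.0007] rows>= 0.5
```

View pics/w_l.png

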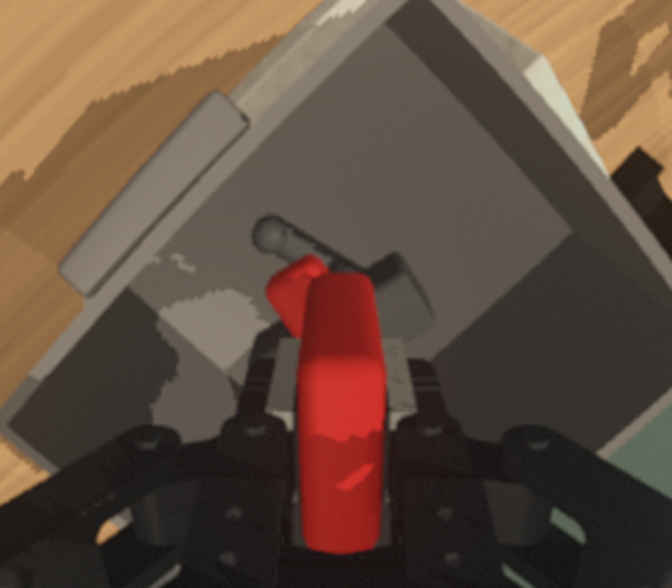

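View pics/s_l.png

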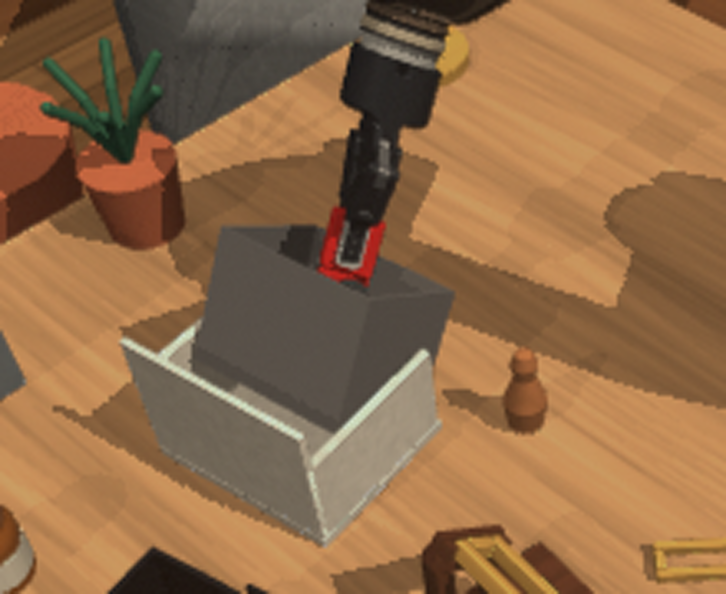

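Request:
apply_moves --steps '[{"tx":0,"ty":0,"tz":12,"wx":0,"wy":0,"wz":0},{"tx":0,"ty":0,"tz":22,"wx":0,"wy":0,"wz":0},{"tx":0,"ty":0,"tz":28,"wx":0,"wy":0,"wz":0},{"tx":0,"ty":0,"tz":28,"wx":0,"wy":0,"wz":0}]'

```text
time: 12.95
eef_pos: [0.3668, -0.3335, 0.2628]
tcp_rot: [0.851, 0.432, 0.284, 0.091]
contact_force: [0.2, -0.3, -2.0]
opening: 0.182
```

Request:
apply_moves --steps '[{"tx":0,"ty":0,"tz":0,"wx":0,"wy":0,"wz":0},{"tx":0,"ty":0,"tz":0,"wx":0,"wy":0,"wz":0},{"tx":0,"ty":0,"tz":0,"wx":0,"wy":0,"wz":0},{"tx":0,"ty":0,"tz":0,"wx":0,"wy":0,"wz":0}]' --hand 0.5

```text
time: 13.35
eef_pos: [0.3668, -0.3342, 0.2646]
tcp_rot: [0.85, 0.432, 0.285, 0.093]
contact_force: [0.0, 0.2, 0.5]
opening: 0.503
```

```bash
python3 - <<'E'
from bt import *
s=readout.get_state();print(s['time'],s['opening'],s['qpos'].round(2),s['contact_force'].round(1));rel(Rb2,rp(.075,.055),s)
c=imaging.read_camera('wrist');crop(c['img'],160,80,480,360,'w_m',2.1)
E
```

```text
13.35 0.5032621182335258 [-1.03  0.02  2.18  0.78  0.85 -2.48] [0.  0.2 0.5]
t mm [ 0.2 -0.5 -2.6] w [0.0012 0.0001 0.0001] rows>= 0.1
```

View pics/w_m.png

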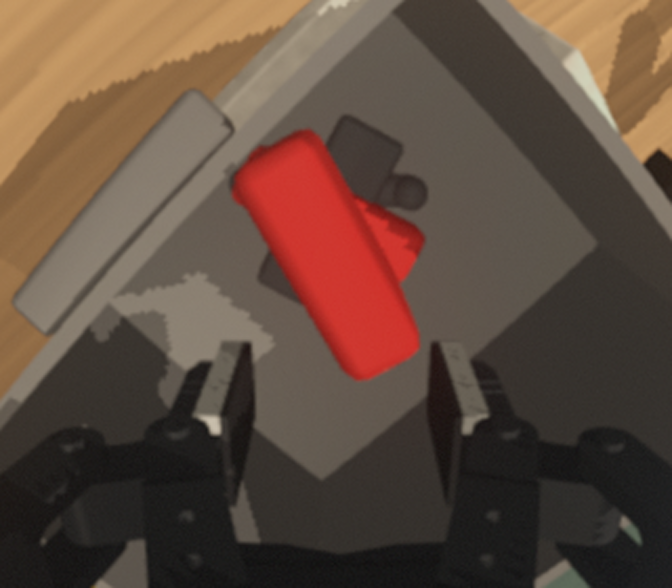

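Request:
apply_moves --steps '[{"tx":0,"ty":0,"tz":-30,"wx":0,"wy":0,"wz":0},{"tx":0,"ty":0,"tz":-70,"wx":0,"wy":0,"wz":0},{"tx":0,"ty":0,"tz":-110,"wx":0,"wy":0,"wz":0},{"tx":0,"ty":0,"tz":-150,"wx":0,"wy":0,"wz":0},{"tx":0,"ty":0,"tz":-160,"wx":0,"wy":0,"wz":0},{"tx":0,"ty":0,"tz":-160,"wx":0,"wy":0,"wz":0}]'

```text
time: 14.0
eef_pos: [0.2761, -0.3485, 0.3971]
tcp_rot: [0.851, 0.432, 0.284, 0.095]
contact_force: [0.8, 0.9, -0.4]
opening: 0.499
```

```bash
python3 - <<'E'
from bt import *
s=readout.get_state();print(s['time'],s['opening'],s['qpos'].round(2),s['contact_force'].round(1))
c=imaging.read_camera('top');save(c['img'],'t_n')
c=imaging.read_camera('wrist');save(c['img'],'w_n')
Rl=toolR(-R[:,2],R[:,0]); L=lambda d,h=0: o+R[:,2]*(.155+h+d)
rel(Rl,L(.15),s)
E
```

```text
14.0 0.4993353654710453 [-1.23 -0.28  2.18  0.65  1.19 -2.4 ] [ 0.8  0.9 -0.4]
t mm [ 335.8 -156.8  142. ] w [-0.1397 -0.0674  1.0062] rows>= 7.9
```

View pics/t_n.png

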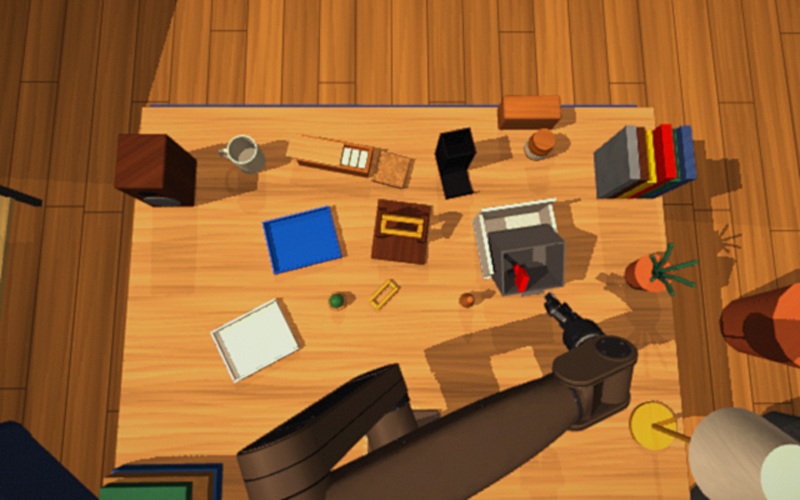

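View pics/w_n.png

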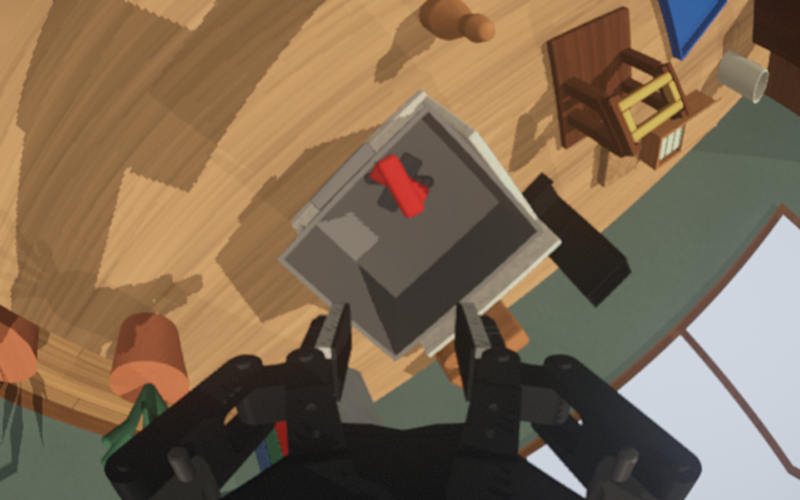

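Hook lies in the bin (top view (520,277)) and the link is still seated at (402,227). Now over to the link with the gripper fully open.

Request:
apply_moves --steps '[{"tx":42,"ty":-20,"tz":18,"wx":-0.017,"wy":-0.008,"wz":0.126},{"tx":84,"ty":-40,"tz":36,"wx":-0.035,"wy":-0.017,"wz":0.252},{"tx":126,"ty":-59,"tz":53,"wx":-0.052,"wy":-0.025,"wz":0.378},{"tx":168,"ty":-78,"tz":71,"wx":-0.07,"wy":-0.034,"wz":0.503},{"tx":210,"ty":-98,"tz":89,"wx":-0.087,"wy":-0.042,"wz":0.629},{"tx":252,"ty":-118,"tz":107,"wx":-0.105,"wy":-0.05,"wz":0.755},{"tx":294,"ty":-137,"tz":124,"wx":-0.122,"wy":-0.059,"wz":0.88},{"tx":336,"ty":-157,"tz":142,"wx":-0.14,"wy":-0.067,"wz":1.006},{"tx":336,"ty":-157,"tz":142,"wx":-0.14,"wy":-0.067,"wz":1.006},{"tx":336,"ty":-157,"tz":142,"wx":-0.14,"wy":-0.067,"wz":1.006},{"tx":336,"ty":-157,"tz":142,"wx":-0.14,"wy":-0.067,"wz":1.006},{"tx":336,"ty":-157,"tz":142,"wx":-0.14,"wy":-0.067,"wz":1.006}]' --hand 1

```text
time: 15.3
eef_pos: [0.405, 0.0275, 0.3482]
tcp_rot: [0.955, -0.051, 0.292, 0.013]
contact_force: [-0.1, -0.6, -0.1]
opening: 1.001
```

```bash
cat > lk.py <<'E'
from bt import *
Rl=toolR(-R[:,2],R[:,0]); L=lambda d: o+R[:,2]*(.155+d)
E
python3 - <<'E'
from lk import *
s=readout.get_state();print(s['time'],s['opening'],s['qpos'].round(2),s['contact_force'].round(1));rel(Rl,L(.15),s)
E
```

```text
15.3 1.0011590778322452 [-0.19 -0.4   2.36  0.09  0.59 -0.15] [-0.1 -0.6 -0.1]
t mm [ 2.7  3.4 -2.2] w [-0.0078  0.0076  0.0039] rows>= 0.1
```

```bash
python3 - <<'E'
from lk import *
import pickle
s=readout.get_state();c=imaging.read_camera('wrist');pickle.dump((s,c),open('w_o.pkl','wb'))
Rc=Ro.from_quat(s['tcp_rot']).as_matrix();pc=s['eef_pos']
u0,v0,u1,v1=220,120,430,300
im=cv2.resize(c['img'][v0:v1,u0:u1],None,fx=3.7,fy=3.7,interpolation=cv2.INTER_CUBIC)
save(im,'w_o',1)
for P,col in ((box(.05,.108,-.008,.008)@R.T+o,(0,255,0)),(box(.026,.084,-.008,.008)@R.T+o,(0,0,255))): dl(im,wproj(c,Rc,pc,P),col,(u0,v0),3.7)
save(im,'w_oo',1)
E
```

```text
(no output)
```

View pics/w_oo.png

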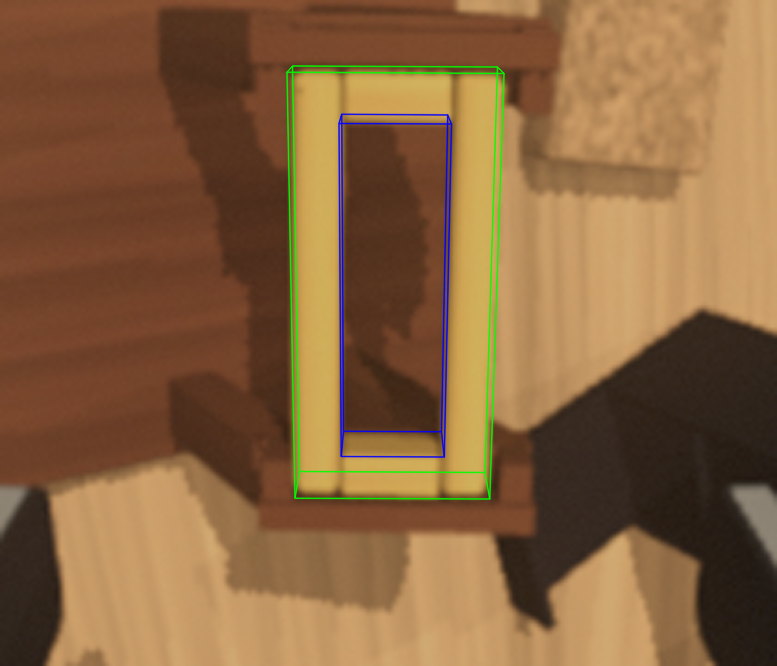

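The overlay matches the link in its stand at the right size. I descend to grip it across its width.

```bash
python3 - <<'E'
from lk import *
s=readout.get_state();rel(Rl,L(.06),s);rel(Rl,L(.004),s)
E
```

```text
t mm [ 2.9  3.  88.1] w [-0.0066  0.0066  0.003 ] rows>= 1.8
t mm [  3.3   3.4 144.1] w [-0.0066  0.0066  0.003 ] rows>= 2.9
```

Request:
apply_moves --steps '[{"tx":3,"ty":3,"tz":40,"wx":-0.007,"wy":0.007,"wz":0.003},{"tx":3,"ty":3,"tz":75,"wx":-0.007,"wy":0.007,"wz":0.003},{"tx":3,"ty":3,"tz":90,"wx":-0.007,"wy":0.007,"wz":0.003},{"tx":3,"ty":3,"tz":112,"wx":-0.007,"wy":0.007,"wz":0.003},{"tx":3,"ty":3,"tz":130,"wx":-0.007,"wy":0.007,"wz":0.003},{"tx":3,"ty":3,"tz":144,"wx":-0.007,"wy":0.007,"wz":0.003},{"tx":3,"ty":3,"tz":144,"wx":-0.007,"wy":0.007,"wz":0.003},{"tx":3,"ty":3,"tz":144,"wx":-0.007,"wy":0.007,"wz":0.003}]'

```text
time: 16.15
eef_pos: [0.4878, 0.0125, 0.2331]
tcp_rot: [0.953, -0.057, 0.297, 0.018]
contact_force: [-0.2, -0.1, -0.3]
opening: 1.004
```

```bash
python3 - <<'E'
from lk import *
s=readout.get_state();print(s['time'],s['qpos'].round(2),s['contact_force'].round(1));rel(Rl,L(.004),s)
c=imaging.read_camera('wrist');crop(c['img'],160,120,480,360,'w_p',2.4)
c=imaging.read_camera('scene');crop(c['img'],225,80,385,260,'s_p',3.3)
E
```

```text
16.15 [-0.19  0.03  2.25  0.15  0.26 -0.2 ] [-0.2 -0.1 -0.3]
t mm [-1.5 -2.1  1.4] w [ 0.0036 -0.0035 -0.0043] rows>= 0.1
```

View pics/w_p.png

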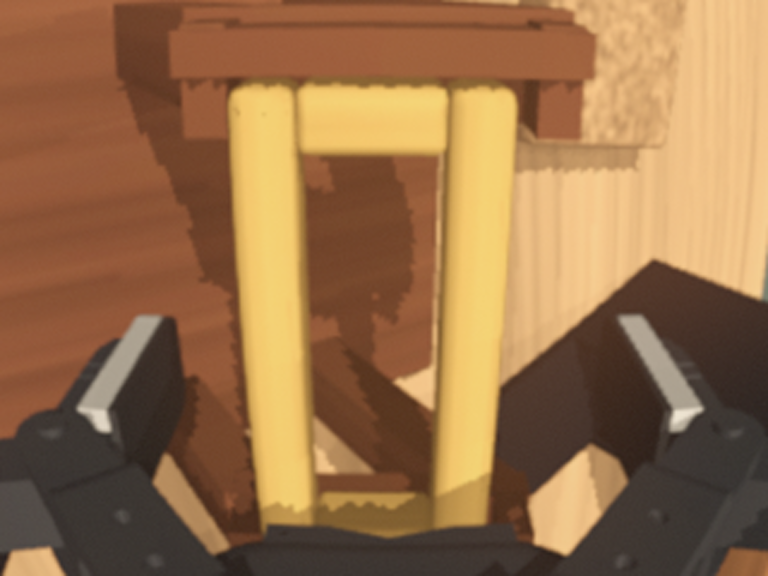

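View pics/s_p.png

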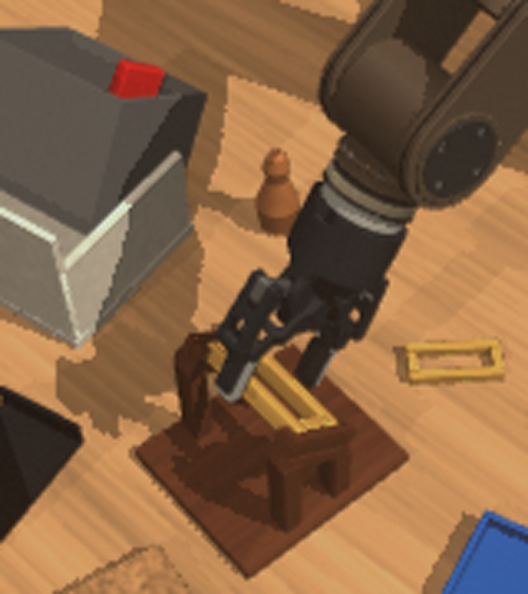

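q5 is close to its limit (0.26 against 0.24), so I won't press deeper. I close here.

Request:
apply_moves --steps '[{"tx":-1,"ty":-1,"tz":0,"wx":0,"wy":0,"wz":0},{"tx":-1,"ty":-1,"tz":0,"wx":0,"wy":0,"wz":0},{"tx":-1,"ty":-1,"tz":0,"wx":0,"wy":0,"wz":0},{"tx":-1,"ty":-1,"tz":0,"wx":0,"wy":0,"wz":0},{"tx":-1,"ty":-1,"tz":0,"wx":0,"wy":0,"wz":0},{"tx":-1,"ty":-1,"tz":0,"wx":0,"wy":0,"wz":0}]' --hand 0 --force 60

```text
time: 16.85
eef_pos: [0.4864, 0.0145, 0.2331]
tcp_rot: [0.953, -0.056, 0.296, 0.017]
contact_force: [-9.6, 0.6, 6.2]
opening: 0.572
```

```bash
python3 - <<'E'
from lk import *
s=readout.get_state();print(s['time'],s['opening'],s['qpos'].round(3),s['contact_force'].round(1),(R.T@s['contact_force']).round(1));rel(Rl,L(.004),s)
c=imaging.read_camera('wrist');crop(c['img'],160,120,480,360,'w_q',2.4)
c=imaging.read_camera('scene');crop(c['img'],225,80,385,260,'s_q',3.3)
E
```

```text
16.85 0.5719487292811406 [-0.185  0.024  2.254  0.146  0.265 -0.197] [-9.6  0.6  6.2] [-4.4 -0.5 10.5]
t mm [-0.1 -0.2  2.3] w [ 0.0022 -0.0017 -0.0034] rows>= 0.0
```

View pics/w_q.png

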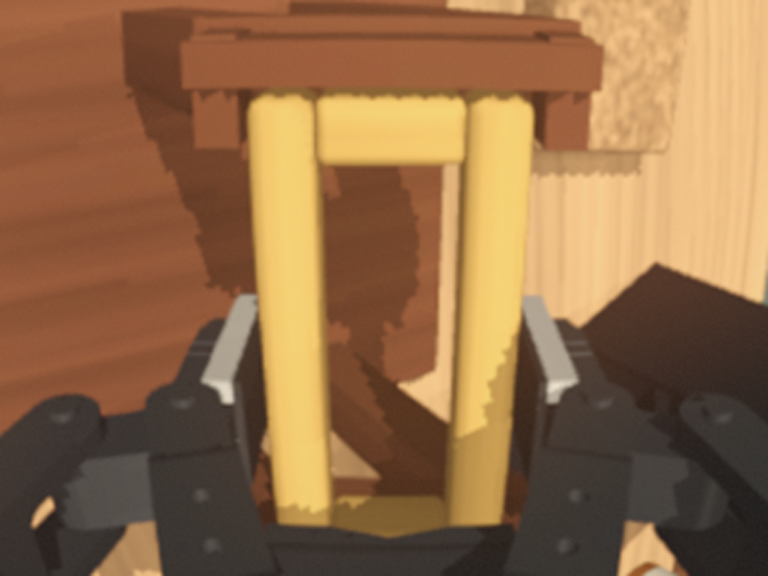

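View pics/s_q.png

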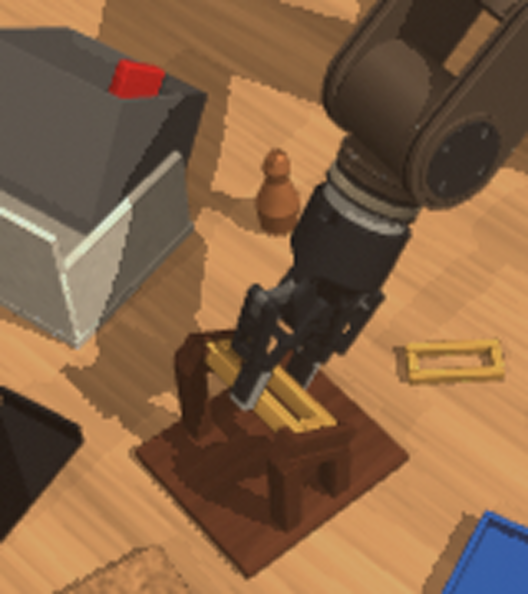

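Request:
apply_moves --steps '[{"tx":0,"ty":0,"tz":-4,"wx":0,"wy":0,"wz":0},{"tx":0,"ty":0,"tz":-12,"wx":0,"wy":0,"wz":0},{"tx":0,"ty":0,"tz":-25,"wx":0,"wy":0,"wz":0},{"tx":0,"ty":0,"tz":-45,"wx":0,"wy":0,"wz":0},{"tx":0,"ty":0,"tz":-60,"wx":0,"wy":0,"wz":0},{"tx":0,"ty":0,"tz":-60,"wx":0,"wy":0,"wz":0}]'

```text
time: 17.55
eef_pos: [0.453, 0.0185, 0.284]
tcp_rot: [0.952, -0.056, 0.299, 0.018]
contact_force: [0.1, 0.2, -2.7]
opening: 0.572
```

```bash
cat >> lk.py <<'E'
yt=.25; Rt=np.c_[[np.cos(yt),np.sin(yt),0],[np.sin(yt),-np.cos(yt),0],[0,0,-1.]]
tp=lambda z: np.array([.5545,.277,z])
E
python3 - <<'E'
from lk import *
s=readout.get_state();print(s['time'],s['opening'],s['qpos'].round(3),s['contact_force'].round(1))
rel(Rt,tp(.30),s)
c=imaging.read_camera('wrist');crop(c['img'],160,120,480,360,'w_r',2.4)
c=imaging.read_camera('scene');crop(c['img'],225,80,385,260,'s_r',3.3)
E
```

```text
17.55 0.5715840010514492 [-0.191 -0.157  2.309  0.11   0.384 -0.162] [ 0.1  0.2 -2.7]
t mm [  67.  -268.7   26.9] w [ 0.1127 -0.6016 -0.3562] rows>= 5.6
```

View pics/s_r.png

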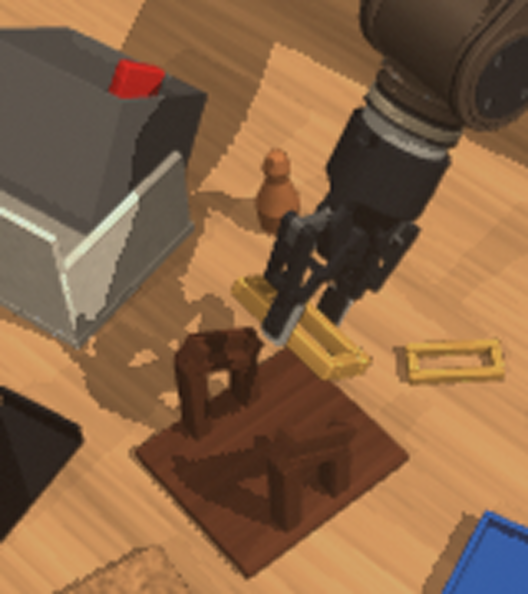

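View pics/w_r.png

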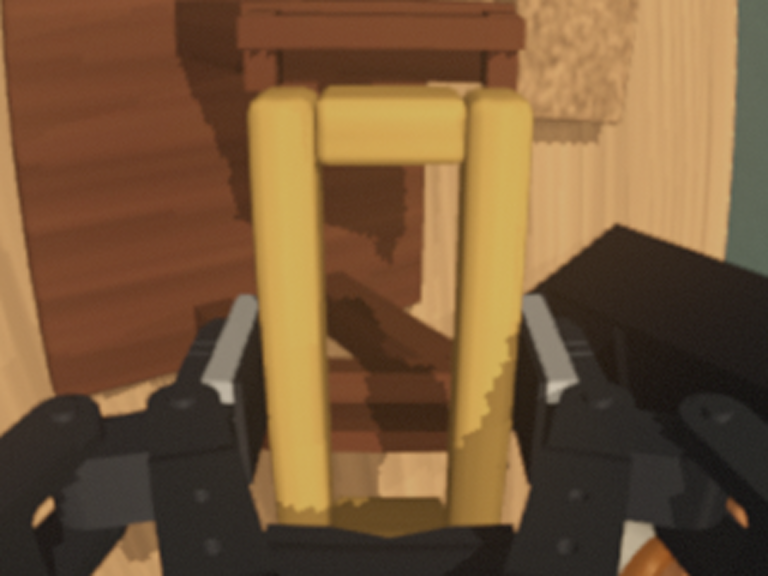

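Request:
apply_moves --steps '[{"tx":0,"ty":-15,"tz":-20,"wx":0,"wy":0,"wz":0},{"tx":5,"ty":-55,"tz":-20,"wx":0.015,"wy":-0.08,"wz":-0.05},{"tx":15,"ty":-100,"tz":-10,"wx":0.035,"wy":-0.19,"wz":-0.11},{"tx":30,"ty":-145,"tz":0,"wx":0.055,"wy":-0.3,"wz":-0.18},{"tx":43,"ty":-190,"tz":10,"wx":0.075,"wy":-0.41,"wz":-0.24},{"tx":56,"ty":-232,"tz":20,"wx":0.095,"wy":-0.52,"wz":-0.3},{"tx":67,"ty":-269,"tz":27,"wx":0.113,"wy":-0.602,"wz":-0.356},{"tx":67,"ty":-269,"tz":27,"wx":0.113,"wy":-0.602,"wz":-0.356},{"tx":67,"ty":-269,"tz":27,"wx":0.113,"wy":-0.602,"wz":-0.356},{"tx":67,"ty":-269,"tz":27,"wx":0.113,"wy":-0.602,"wz":-0.356}]'

```text
time: 18.65
eef_pos: [0.5549, 0.2764, 0.297]
tcp_rot: [0.992, 0.124, -0.002, -0.0]
contact_force: [-0.1, 0.6, -3.8]
opening: 0.571
```

```bash
python3 - <<'E'
from lk import *
s=readout.get_state();print(s['time'],s['opening'],s['qpos'].round(3),s['contact_force'].round(1))
rel(Rt,tp(.30),s);rel(Rt,tp(.178),s)
c=imaging.read_camera('wrist');save(c['img'],'w_s')
E
```

```text
18.65 0.5709491871287877 [0.298 0.275 1.799 0.002 1.072 0.049] [-0.1  0.6 -3.8]
t mm [-0.2 -0.7 -3. ] w [-0.0012  0.0043 -0.0012] rows>= 0.1
t mm [  0.3  -0.5 119. ] w [-0.0012  0.0043 -0.0012] rows>= 2.4
```

View pics/w_s.png

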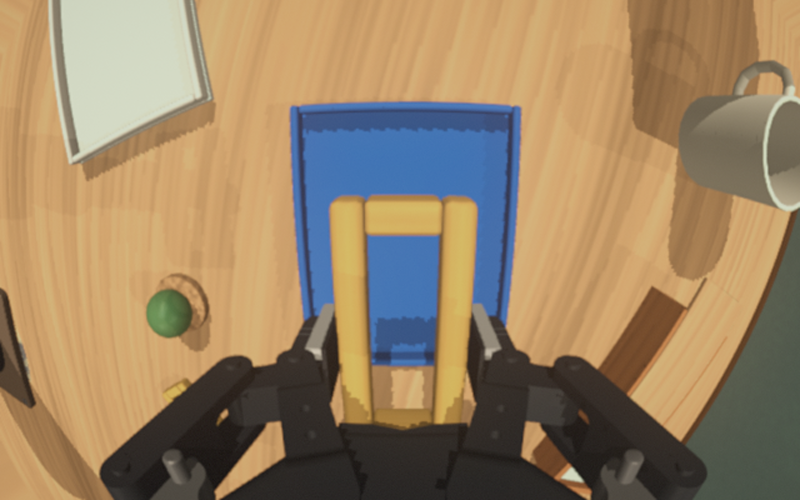

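Request:
apply_moves --steps '[{"tx":0,"ty":0,"tz":40,"wx":-0.001,"wy":0.004,"wz":-0.001},{"tx":0,"ty":0,"tz":75,"wx":-0.001,"wy":0.004,"wz":-0.001},{"tx":0,"ty":0,"tz":100,"wx":-0.001,"wy":0.004,"wz":-0.001},{"tx":0,"ty":0,"tz":112,"wx":-0.001,"wy":0.004,"wz":-0.001},{"tx":0,"ty":0,"tz":112,"wx":-0.001,"wy":0.004,"wz":-0.001},{"tx":0,"ty":0,"tz":112,"wx":-0.001,"wy":0.004,"wz":-0.001}]'

```text
time: 19.3
eef_pos: [0.5555, 0.2769, 0.1878]
tcp_rot: [0.992, 0.125, 0.002, -0.001]
contact_force: [0.7, 0.8, -3.4]
opening: 0.57
```

Request:
apply_moves --steps '[{"tx":0,"ty":0,"tz":2,"wx":0,"wy":0,"wz":0},{"tx":0,"ty":0,"tz":4,"wx":0,"wy":0,"wz":0},{"tx":0,"ty":0,"tz":4,"wx":0,"wy":0,"wz":0}]'

```text
time: 19.6
eef_pos: [0.5551, 0.2773, 0.1831]
tcp_rot: [0.992, 0.125, 0.001, -0.001]
contact_force: [-0.5, 0.5, -4.4]
opening: 0.568
```

```bash
python3 - <<'E'
from lk import *
s=readout.get_state();print(s['time'],s['opening'],s['eef_pos'].round(4),s['contact_force'].round(1))
rel(Rt,tp(.178),s)
c=imaging.read_camera('scene');crop(c['img'],320,160,480,340,'s_t',3.3)
E
```

```text
19.6 0.5683670163660638 [0.5551 0.2773 0.1831] [-0.5  0.5 -4.4]
t mm [-0.7  0.1  5.1] w [-0.0008 -0.0024  0.0006] rows>= 0.1
```

View pics/s_t.png

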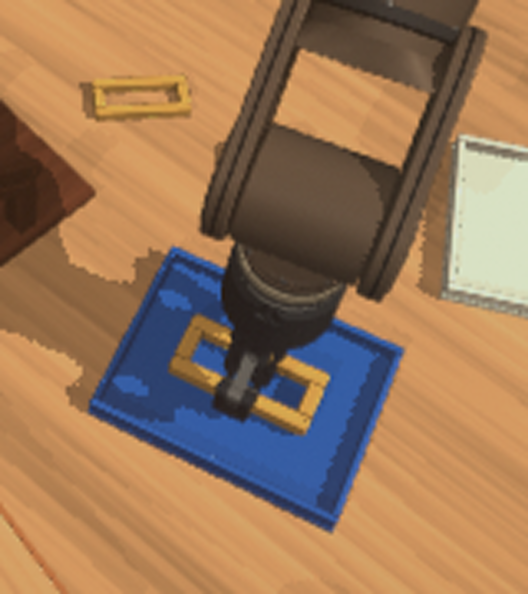

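Still above the floor, with only the link's weight on the wrist. I lower in small steps until contact.

Request:
apply_moves --steps '[{"tx":0,"ty":0,"tz":2,"wx":0,"wy":0,"wz":0},{"tx":0,"ty":0,"tz":4,"wx":0,"wy":0,"wz":0},{"tx":0,"ty":0,"tz":4,"wx":0,"wy":0,"wz":0}]'

```text
time: 19.95
eef_pos: [0.5546, 0.2772, 0.1778]
tcp_rot: [0.992, 0.125, 0.0, -0.0]
contact_force: [0.4, -0.8, -4.1]
opening: 0.57
```

Request:
apply_moves --steps '[{"tx":0,"ty":0,"tz":1.5,"wx":0,"wy":0,"wz":0},{"tx":0,"ty":0,"tz":1.5,"wx":0,"wy":0,"wz":0}]'

```text
time: 20.15
eef_pos: [0.555, 0.2772, 0.1769]
tcp_rot: [0.992, 0.125, 0.001, -0.0]
contact_force: [0.0, -0.1, -4.3]
opening: 0.567
```

Request:
apply_moves --steps '[{"tx":0,"ty":0,"tz":1.5,"wx":0,"wy":0,"wz":0},{"tx":0,"ty":0,"tz":1.5,"wx":0,"wy":0,"wz":0}]'

```text
time: 20.35
eef_pos: [0.5552, 0.2773, 0.1768]
tcp_rot: [0.992, 0.125, 0.0, -0.0]
contact_force: [-3.9, -1.6, 4.7]
opening: 0.57
```

Request:
apply_moves --steps '[{"tx":0,"ty":0,"tz":0,"wx":0,"wy":0,"wz":0},{"tx":0,"ty":0,"tz":0,"wx":0,"wy":0,"wz":0},{"tx":0,"ty":0,"tz":0,"wx":0,"wy":0,"wz":0},{"tx":0,"ty":0,"tz":0,"wx":0,"wy":0,"wz":0}]' --hand 0.85

```text
time: 20.75
eef_pos: [0.5551, 0.2772, 0.1755]
tcp_rot: [0.992, 0.125, 0.001, -0.0]
contact_force: [-1.1, -0.2, 0.2]
opening: 0.852
```

```bash
python3 - <<'E'
from lk import *
s=readout.get_state();print(s['time'],s['opening'],s['eef_pos'].round(4),s['contact_force'].round(1))
c=imaging.read_camera('wrist');crop(c['img'],120,80,520,380,'w_u',2)
E
```

```text
20.75 0.8521848283994174 [0.5551 0.2772 0.1755] [-1.1 -0.2  0.2]
```

View pics/w_u.png

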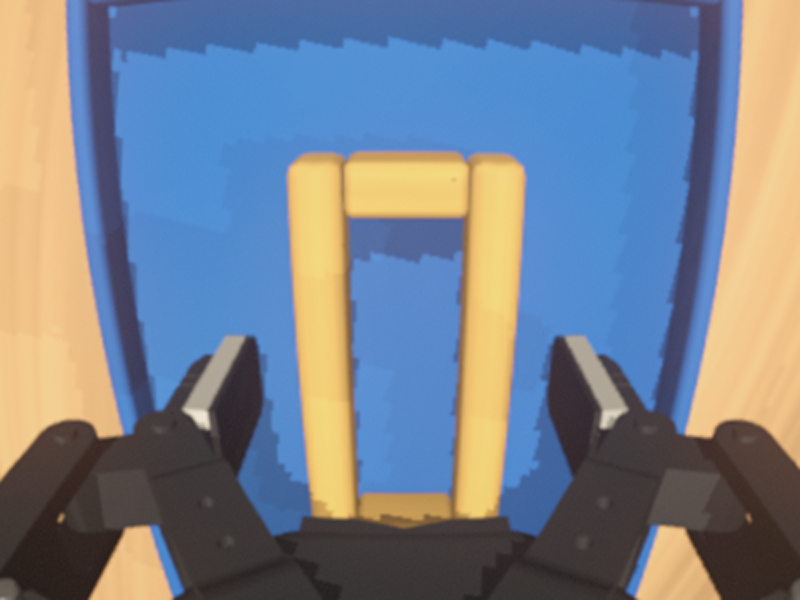

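The link was felt touching down (the wrist z force flipped by about 9 N) and is released flat in the tray. I retreat straight up.

Request:
apply_moves --steps '[{"tx":0,"ty":0,"tz":-20,"wx":0,"wy":0,"wz":0},{"tx":0,"ty":0,"tz":-60,"wx":0,"wy":0,"wz":0},{"tx":0,"ty":0,"tz":-100,"wx":0,"wy":0,"wz":0},{"tx":0,"ty":0,"tz":-150,"wx":0,"wy":0,"wz":0},{"tx":0,"ty":0,"tz":-180,"wx":0,"wy":0,"wz":0},{"tx":0,"ty":0,"tz":-180,"wx":0,"wy":0,"wz":0},{"tx":0,"ty":0,"tz":-180,"wx":0,"wy":0,"wz":0}]'

```text
time: 21.5
eef_pos: [0.5547, 0.277, 0.3561]
tcp_rot: [0.992, 0.125, 0.001, -0.001]
contact_force: [0.5, -0.6, -1.3]
opening: 0.847
```

```bash
python3 - <<'E'
from lk import *
import pickle
s=readout.get_state();print(s['time'],s['opening'],s['eef_pos'].round(4),s['contact_force'].round(1))
C={}
for n in ('scene','top','wrist'):
    c=imaging.read_camera(n);C[n]=c;save(c['img'],n+'_end')
Rc=Ro.from_quat(s['tcp_rot']).as_matrix();pc=s['eef_pos']
im=cv2.resize(C['wrist']['img'],None,fx=1.25,fy=1.25)
P=box(.05,.108,.006,.022)@Rt.T*[1,1,0]+0
P=np.c_[(box(.05,.108,0,0)@Rt.T)[:,:2]+[.5545,.277],np.repeat([.006,.022],4)]
dl(im,wproj(C['wrist'],Rc,pc,P),(0,255,0),(0,0),1.25);save(im,'wrist_endov',1)
crop(C['top']['img'],380,170,460,250,'top_bin_end',6)
C0=pickle.load(open('C0.pkl','rb'))
E
```

```text
21.5 0.8473514416519865 [0.5547 0.277  0.3561] [ 0.5 -0.6 -1.3]
```

View pics/top_end.png

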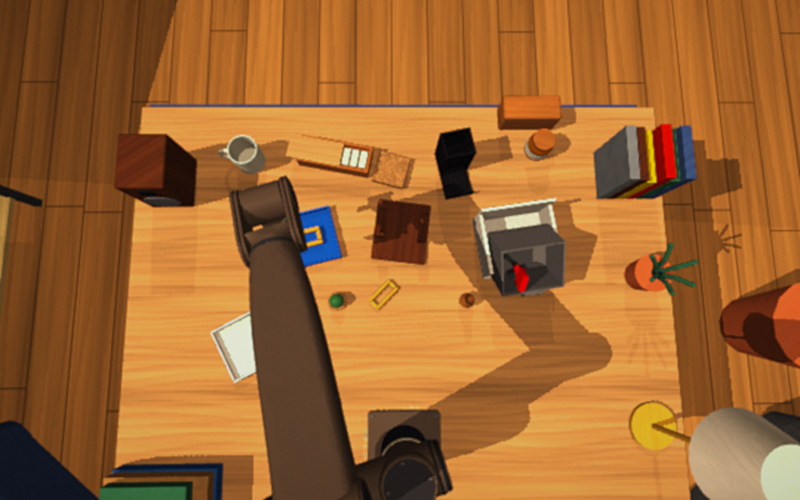

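View pics/wrist_endov.png

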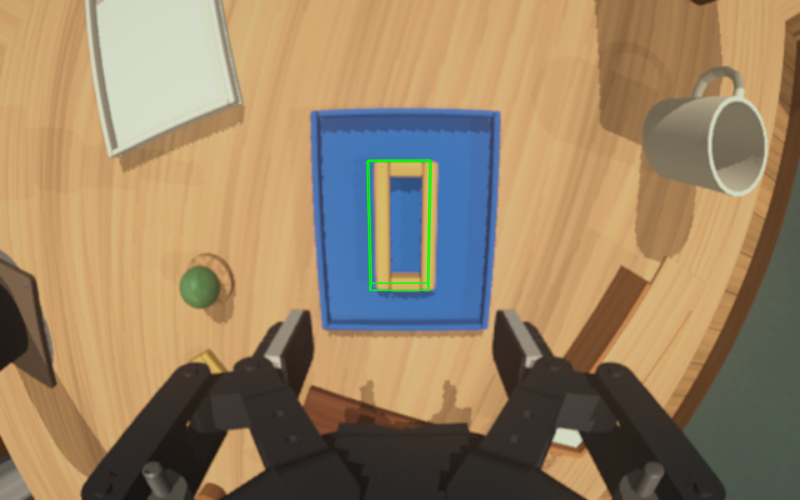

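View pics/top_bin_end.png

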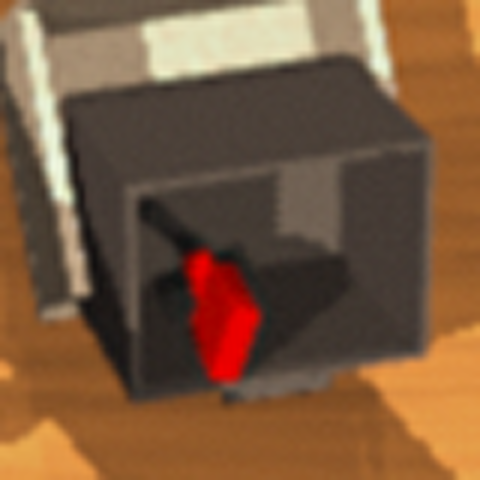

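View pics/scene_end.png

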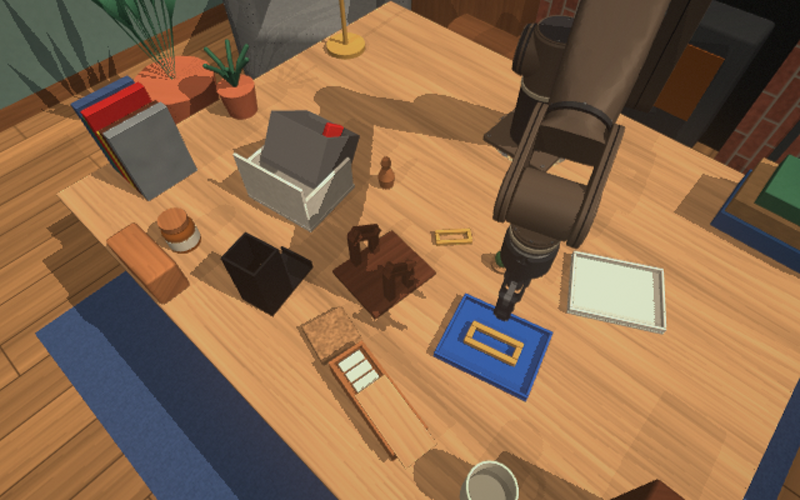

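```bash
python3 -c "
from h import *
print(ctrl.sign_off())"
```

```text
the job is handed in; nothing more can be done
None
```

The hook is in the grey bin, the link lies flat in the blue tray, and the job is handed in at about 21.6 s of the 72 s allowed. Signing off gives no verdict, so this rests on my own checks.

- **Unhooking:** I gripped the plate along its axis and lifted about 23 mm. Only the hook's own weight showed, so I never felt the catch. The key is at most 18 mm deep, so that height already put key and tips in the free band. I lowered 2 mm, and it turned 65° with no moment about the axis. It then drew out to about 99 mm above the link's origin, with the link still in its stand.
- **Bin:** The wrist joint reached its range limit over the bin, so I turned the tool 45° and released the hook near the floor. It leans inside against the front wall, with the top of its grip just above the rim. It looks the same in the later pictures.
- **Tray:** I lifted the link by its middle and lowered it until I felt contact, then released it. It sits within about 5 mm of the tray's centre, lined up with it.
- **Last check:** In the final pictures the listed bystanders stand where they did at the start. I compared these by eye only. The gripper was about 180 mm above the tray and touching nothing.
- **Small disagreements:** The three cameras differed by 1 to 2 mm on where the link was. The wrist force read 2.7 N just after lifting the link where about 3.9 N was expected, then 3.4 to 4.4 N.

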